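# Bring the next core round on the dressing table and trace its seam

## Task

Clear all finished cores (those without a seam) off the indexing table and lay them flat, teeth up, in the tray; then turn the table counter-clockwise by exactly one station, so that it drops into its notch with the fresh core at the working position by the pointer, and turn the lock knob clockwise until it clicks over. Then take the stylus and draw its tip slowly and lightly, on the seam or just above it, along the whole seam of the fresh core, from the block end along the stem and round the outer side of the ring to its far end, and put the stylus back upright in its stand. Leave the tin and the carton where they are.

Things in the scene. Friction and masses are not known exactly. Their poses are not given: they have to be found in the camera images.
- turntable (a joint): Angle of the indexing table (rad): 0 at the start, grows counter-clockwise from above. Steel plate, 300 mm across, top 55 mm above the bench; four stations 90 degrees apart, each with a sprung notch (next one at 1.571; it pulls in from 0.04 away; 3 to 6 N at a post moves the plate out). The fresh core with the raised seam is fixed to the station a quarter turn short of the working position.
- hub (a point): Centre of the indexing table, on its axis, on the plate's top. Its x axis points from the working position to the far side (roughly away from the robot), z up; does not turn with the plate.
- work (a point): The working position: rim of the plate next to the small steel pointer block on the robot's side, 150 mm from the hub; does not turn.
- post0 (a point): Centre of the top of one of four upright round steel posts near the plate's rim for turning it: 18 mm across, 42 mm tall above the plate, 132 mm from the hub, midway between stations. Turns with the plate.
- post1 (a point): Centre of the top of one of four upright round steel posts near the plate's rim for turning it: 18 mm across, 42 mm tall above the plate, 132 mm from the hub, midway between stations. Turns with the plate.
- post2 (a point): Centre of the top of one of four upright round steel posts near the plate's rim for turning it: 18 mm across, 42 mm tall above the plate, 132 mm from the hub, midway between stations. Turns with the plate.
- post3 (a point): Centre of the top of one of four upright round steel posts near the plate's rim for turning it: 18 mm across, 42 mm tall above the plate, 132 mm from the hub, midway between stations. Turns with the plate.
- lock_knob (a joint): Angle of the table's lock knob (rad), grows clockwise seen from above: 0 unlocked; it springs over a detent at 0.6 and is locked from about 1.0 to its stop at 1.35. It drives a pin into the table's notch, so the table must rest in a notch first. About 0.1 N m.
- knob_grip (a point): On the upright axis of the lock knob, at the height to grip, 70 mm above the bench. Black knob beside the table with a bar grip 46 mm long, 13 mm wide, top at 82 mm. Axes do not turn with the knob: at knob angle 0 the bar lies along this point's x axis.
- seam0 (a point): Point on the raised parting seam of the fresh core, on its upper side 30 mm above the plate: its start, at the end of the block.
- seam1 (a point): Point on the raised parting seam of the fresh core, on its upper side 30 mm above the plate: the block's inner edge (the seam runs straight from start to here between two rows of teeth 18 mm apart, teeth 8 mm tall).
- seam2 (a point): Point on the raised parting seam of the fresh core, on its upper side 30 mm above the plate: where the straight seam along the stem nears the ring.
- seam3 (a point): Point on the raised parting seam of the fresh core, on its upper side 30 mm above the plate: side of the ring towards the plate's rim; the seam follows the ring's centre line, a half circle of 18 mm radius, on this side.
- seam4 (a point): Point on the raised parting seam of the fresh core, on its upper side 30 mm above the plate: its end, the far side of the ring.
- core0: Finished core (no seam), yellow, loose, 0.22 kg: a toothed block 42 x 38 mm, 38 mm tall, with a stem and a flat ring (50 mm across) behind it, 110 mm long in all. Origin: centre of the block's underside; x points away from the ring (block reaches +21 mm, ring to -89 mm), z up. Grip the block across y (38 mm). May be absent.
- core1: Finished core (no seam), yellow, loose, 0.22 kg: a toothed block 42 x 38 mm, 38 mm tall, with a stem and a flat ring (50 mm across) behind it, 110 mm long in all. Origin: centre of the block's underside; x points away from the ring (block reaches +21 mm, ring to -89 mm), z up. Grip the block across y (38 mm). May be absent.
- core2: Finished core (no seam), yellow, loose, 0.22 kg: a toothed block 42 x 38 mm, 38 mm tall, with a stem and a flat ring (50 mm across) behind it, 110 mm long in all. Origin: centre of the block's underside; x points away from the ring (block reaches +21 mm, ring to -89 mm), z up. Grip the block across y (38 mm). May be absent.
- tray: Open aluminium tray fixed on the bench, 250 mm (x) by 170 mm (y), walls 25 mm tall and 5 mm thick. Origin: centre of the underside; inner floor 5 mm above it.
- stylus: Seam stylus standing tip down in the stand, 0.12 kg, 141 mm long: steel shank 8 mm thick with round tip, steel collar 32 mm across from 75 to 81 mm above the tip, square wooden handle 20 x 20 mm from 81 to 141 mm above the tip. Origin: the tip; z runs up to the handle, x and y square to the handle's faces.
- stand: Plywood stylus stand fixed on the bench, 76 x 76 mm, top 85 mm high, open in front, with a 21 mm through hole in the middle of the top. Origin: centre of its underside, below the hole. Stowed, the collar rests on the top and the tip hangs 10 mm above the bench.
- tin: Bystander: closed paste tin, 72 mm across, 85 mm tall. Leave alone.
- carton: Bystander: small closed carton 60 x 60 x 45 mm. Leave alone.

How it is judged:
By the outcome, as a careful person would: the job done as asked, in the order asked, and still so for the second after the job is handed in, with the robot touching nothing.
Of core0, core1, core2 only 2 to 3 are there at a start; the rules pass over those that are not, and their reading is None.
At some moment in a run one of core0, core1, core2 may be knocked a few centimetres aside while the robot is not near it.
It also fails if it takes over 208 s, if anything falls off the work surface, if the arm or the gripper's body presses on something with over 40 N, if the wrist force passes 120 N, or if a joint passes its speed limit or range.

## Robot

A 6-joint arm with a two-finger parallel gripper is mounted at the origin on the work surface. World frame = base frame: x ahead of the robot, y to its left, z up, the work surface at z = 0. Lengths are in mm, angles in rad, forces in N, time in s.
With the tool pointing down it reaches from about 250 to 725 mm from the base axis. Payload 4 kg.
Tool frame: the origin (TCP) lies at the very end of the fingers, on their centre line; the grasp point (between the pads) lies 19 mm behind it; z points along the fingers, y is the line along which they close (so a half turn about z gives the same grasp; the last joint's range is limited). The gripper opens to 85 mm and grips with 20 to 120 N. Pads are 22 mm wide; open, the fingers measure 114 mm over their backs; the gripper's body (76 mm by 85 mm) begins 54 mm behind the grasp point. The pads swing forward as they close: fully open they stand 13 mm farther back than shut.
Start: joints at [1.27, 0.241, 0.005, 1.335, 0, 1.571], TCP at [148.14, 477.55, 231.306] pointing down, gripper open.
Joint ranges: [-2.72, 2.72], [-1.05, 1.87], [-1.09, 1.28], [-1.99, 2.15], [-1.42, 1.44], [-3.14, 3.14]. Speed limits (rad/s): [2.79, 2.79, 3.14, 3.14, 3.14, 3.14].

## Interface

Orientations are given as a rotation vector (axis times angle).
In Python, from station import * gives the robot as it stands.
- The arm moves only by the tool arm_command, never from a script. Its argument "rows" is a list of rows, each a list of 3 entries, a list of its own where there are three numbers: the shift along the tool's x, y, z in units of 1 m (1.0 is 1 m), then the turn about the tool's z in units of 0.5 rad (1.0 is 0.5 rad), then the opening, from 0 (shut) to 1 (fully open). A call has 1 to 5 rows; each row is the pose to reach, as a shift and turn from the pose commanded when the call began, along the tool's axes at that moment; what a row does not reach only later rows make up. A row lasts 1/12 s, in which the tool goes at most 41.7 mm and 7.16 degrees, less where a joint would pass 70% of its speed; a pose out of reach is approached as far as the arm can. A call with a number of a shift or a turn outside -1 to 1 is refused whole. A call with a gripper value outside its range is refused whole. The fingers move at their own pace and stop on an object; "squeeze" is the grip in N (left out, the last holds). Time passes only in rows, so rows that repeat a pose let the fingers close. It gives the time, the measured TCP pose, the force, the opening and the grip force at its end, in the units of the state.
- state(): the state, without advancing time (a new reading comes with each control period).
- camera(name): name is "side" or "top" or "wrist"; returns the picture (384x512x3 uint8, red, green, blue); there is no depth.
- camera_info(name): a dict with "camera_matrix" (3x3 intrinsics, pixels), "position" and "orientation" of the camera in the world; the wrist camera has in their place "T_tool_cam" (4x4, takes a point from camera to tool coordinates, whose origin is the TCP and whose axes are the flange's). Camera axes: x right, y down, z forward; pixel columns grow to the right and rows downward; lengths in mm; the calibration is good to about 2 mm. A picture is of the moment at which its call begins: read the wrist's pose just before it. camera_info takes no time and is no camera call.
- sign_off(): hands the job in; it is judged then, once.
The state is a dict: "clock": time; "qpos": joint angles; "dq": joint speeds; "joint_torque": joint torques, N m; "position": TCP position; "tcp_rot": TCP orientation; "ft_force": force on the tool from outside, world axes, zero at the start; "moment": the same for the moment, N m; "gripper_width": finger opening in mm; "gripper_force": force on a finger pad.
Only numpy, scipy, OpenCV 4.12 (cv2) and the standard library are available. Lean on these libraries where they do the work, as an engineer would, in place of code of your own. Each camera call takes 0.05 s, during which the arm holds its last target. There are 200 camera calls.

## Working session

There is one attempt and no reset: what is moved stays moved. The work goes in short steps, Python scripts to look and compute and a tool call to move; the robot and the scene stay as the last step left them, time stands still between calls to the robot, and variables do not carry over. Pictures are saved under pics/ and viewed, at most 14 in all, crops included, and the job is handed in when it is done.

Besides the shell and the picture viewer there is one more tool, called after "Emit:" as name(argument=value, ...), one argument or row to a line, values as JSON. arm_command: Moves the arm, as the interface text tells. Its arguments: {"type":"object","properties":{"rows":{"type":"array"},"squeeze":{"type":"number"}},"required":["rows"]}

```bash
ls; mkdir -p pics
cat > h.py <<'E'
import numpy as np, cv2
from station import *
from scipy.spatial.transform import Rotation as R
def cam(name):
    i=camera_info(name); K=np.array(i["camera_matrix"])
    if "T_tool_cam" in i:
        s=state(); T=np.eye(4); T[:3,:3]=R.from_rotvec(s["tcp_rot"]).as_matrix(); T[:3,3]=s["position"]
        T=T@np.array(i["T_tool_cam"]); return K,T[:3,:3],T[:3,3]
    o=np.array(i["orientation"],float)
    Rm=o if o.shape==(3,3) else R.from_rotvec(o).as_matrix()
    return K,Rm,np.array(i["position"])
def p2w(c,u,v,z):
    K,Rm,p=c; d=Rm@np.linalg.inv(K)@np.array([u,v,1.]); return p+d*(z-p[2])/d[2]
def w2p(c,X):
    K,Rm,p=c; q=K@(Rm.T@(np.array(X,float)-p)); return q[:2]/q[2]
def snap(name,fn,up=1.5):
    im=camera(name); cv2.imwrite("pics/raw_"+fn+".png",im[:,:,::-1])
    cv2.imwrite("pics/"+fn+".png",cv2.resize(im[:,:,::-1],None,fx=up,fy=up,interpolation=cv2.INTER_CUBIC)); return im
E
python3 - <<'E'
from h import *
print(state())
for n in("top","side","wrist"): print(n,camera_info(n))
snap("top","top0");snap("side","side0")
E
```

```text
pics
{'clock': 0.0, 'qpos': array([ 1.27002138e+00,  2.41418279e-01,  3.74272571e-03,  1.33520580e+00,
       -1.66677945e-05,  1.57079936e+00]), 'dq': array([ 1.08678384e-03, -1.84803694e-04, -5.45555977e-05, -3.40195988e-04,
       -1.40620736e-04,  4.67219232e-04]), 'joint_torque': array([ 1.98110887e-03, -3.72314429e+01,  2.52410173e+01,  1.70143746e-02,
        1.15492448e-04,  1.43435408e-06]), 'position': array([147.94965954, 476.95439383, 230.41737371]), 'tcp_rot': array([-0.47063742, -3.10583889,  0.00324181]), 'ft_force': array([ 0.07291621, -0.502091  ,  0.51537342]), 'moment': array([-0.01395445, -0.03949124,  0.02932796]), 'gripper_force': 0.0, 'gripper_width': 85.25278026731024}
top {'camera_matrix': array([[402.88324973,   0.        , 259.52590472],
       [  0.        , 402.88324973, 183.80129458],
       [  0.        ,   0.        ,   1.        ]]), 'position': array([ 317.5814315 ,  -12.41658331, 1042.71185513]), 'orientation': array([-2.22401807,  1.96553371, -0.21913029])}
side {'camera_matrix': array([[407.33982536,   0.        , 256.32951266],
       [  0.        , 407.33982536, 197.01290299],
       [  0.        ,   0.        ,   1.        ]]), 'position': array([226.23218005, 511.60974408, 852.33579665]), 'orientation': array([-0.74453316,  2.6868305 , -0.95943676])}
wrist {'camera_matrix': array([[318.84728066,   0.        , 253.3100636 ],
       [  0.        , 318.84728066, 194.64765414],
       [  0.        ,   0.        ,   1.        ]]), 'T_tool_cam': array([[-7.89352655e-04, -9.48748624e-01, -3.16030736e-01,
         8.08558928e+01],
       [ 9.99999364e-01, -4.94147564e-04, -1.01423784e-03,
        -1.22171279e+00],
       [ 8.06090934e-04, -3.16031336e-01,  9.48748410e-01,
        -1.42504795e+02],
       [ 0.00000000e+00,  0.00000000e+00,  0.00000000e+00,
         1.00000000e+00]])}
```

View pics/top0.png

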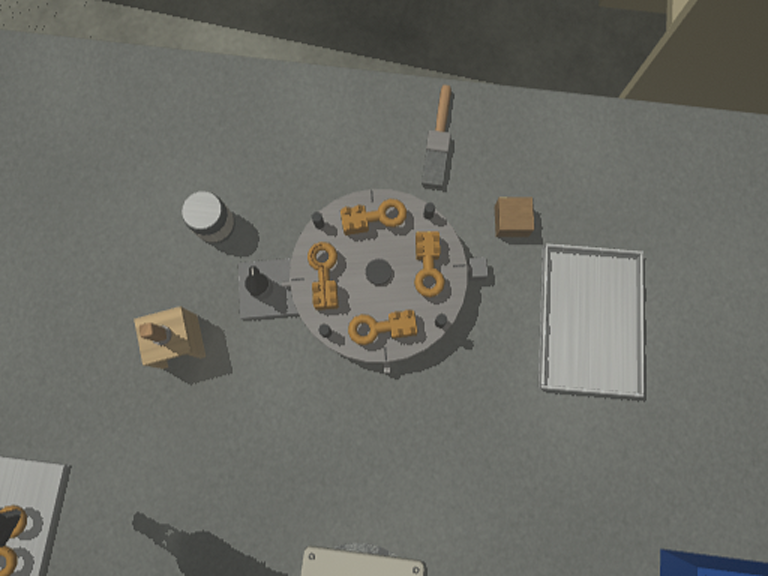

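View pics/side0.png

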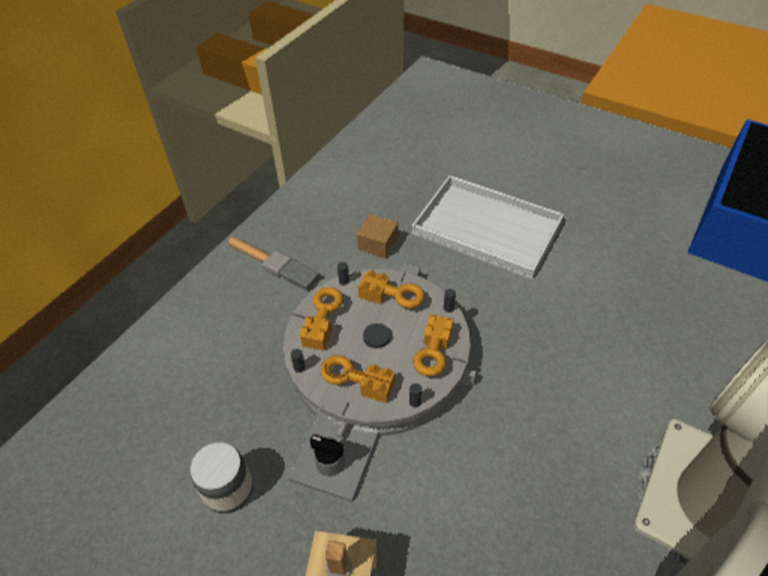

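Run:
```python
from h import *
c=cam("top");s=cam("side")
def P(n,u,v,z,cc=c): print(n,p2w(cc,(u+.5)/1.5-.5,(v+.5)/1.5-.5,z).round(1))
P("hub",379,272,58);P("hub side",377,335,58,s)
for q in((318,218),(429,210),(441,321),(325,330)):P("post",*q,97)
for q in((343,267),(449,294),(415,388),(298,353)):P("post side",*q,97,s)
P("pointer",387,368,55);P("rimL",290,280,55);P("rimR",468,265,55)
P("knob",256,276,82);P("knob s",327,446,82,s)
for q in((546,245),(643,252),(643,397),(543,389)):P("tray",*q,25)
for q in((451,178),(563,215),(533,273),(414,232)):P("tray s",*q,25,s)
for q in((135,318),(182,307),(201,350),(143,366)):P("stand",*q,85)
P("handle",150,332,151);P("handle s",336,545,145,s)
P("tin",203,209,85);P("carton",515,217,45)
for q in((354,219),(428,245),(403,323),(324,293)):P("block",*q,93)
for q in((391,212),(429,281),(363,329),(321,257)):P("ring",*q,80)
```

```text
hub [542.2  32.6  58. ]
hub side [542.3  32.6  58. ]
post [611.2 141.6  97. ]
post [647.3 -37.5  97. ]
post [466.6 -76.3  97. ]
post [430.  103.2  97. ]
post side [648.9 -33.8  97. ]
post side [470.  -71.8  97. ]
post side [431.5 107.5  97. ]
post side [610.7 144.4  97. ]
pointer [ 3.862e+02 -3.000e-01  5.500e+01]
rimL [511.  178.8  55. ]
rimR [ 573.3 -114.3   55. ]
knob [505.5 229.6  82. ]
knob s [493.6 240.   82. ]
tray [ 633.6 -249.2   25. ]
tray [ 641.8 -417.8   25. ]
tray [ 393.1 -425.6   25. ]
tray [ 385.8 -260.7   25. ]
tray s [ 634.3 -408.4   25. ]
tray s [ 394.1 -419.9   25. ]
tray s [ 385.8 -248.2   25. ]
tray s [ 622.1 -230.6   25. ]
stand [413.2 409.   85. ]
stand [439.9 338.   85. ]
stand [375.9 294.6  85. ]
stand [340.  380.2  85. ]
handle [388.8 353.4 151. ]
handle s [394.7 355.8 145. ]
tin [606.9 336.   85. ]
carton [ 671. -188.   45.]
block [618.   83.2  93. ]
block [588.9 -42.5  93. ]
block [456.7 -17.2  93. ]
block [489.2 114.   93. ]
ring [641.9  24.7  80. ]
ring [532.3 -51.2  80. ]
ring [441.1  45.2  80. ]
ring [550.6 129.5  80. ]
```

```bash
cat >> h.py <<'E'
def pose():
    s=state(); M=R.from_rotvec(s["tcp_rot"]).as_matrix(); return np.array(s["position"]),np.degrees(np.arctan2(M[1,0],M[0,0])),s
def plan(*wps,start=None):
    """wps: (x,y,z,theta deg of tool x); prints calls: shift m along tool axes, turn units"""
    if start is None:
        p,th,s=pose(); print("now",p.round(1),"th",round(th,1),"w",round(s["gripper_width"],1),"t",round(s["clock"],1),"F",s["ft_force"].round(1),"q",s["qpos"].round(2))
    else: p,th=np.array(start[:3],float),start[3]
    for w in wps:
        P1=np.array(w[:3],float); dth=(w[3]-th+180)%360-180
        n=int(np.ceil(max(np.linalg.norm(P1-p)/205,abs(dth)/28.5,1e-6)))
        for k in range(n):
            a=np.radians(th); d=(P1-p)/(n-k)
            sh=np.array([d@[np.cos(a),np.sin(a),0],d@[np.sin(a),-np.cos(a),0],-d[2]])/1000
            t=dth/n; rows=int(np.ceil(max(np.linalg.norm(d)/41.7,abs(t)/7.16)-1e-6))
            print("  ",sh.round(4).tolist(),"turn",round(-np.radians(t)/.5,3),"rows",rows)
            p=p+d; th+=t
        print("  --")
E
python3 - <<'E'
from h import *
plan((480,30,310,162.7))
E
```

```text
now [148.  477.  230.5] th 162.8 w 85.4 t 0.1 F [-0.6  0.2 -0.3] q [ 1.27  0.24  0.    1.34 -0.    1.57]
   [-0.1499, -0.1095, -0.0265] turn 0.001 rows 5
   [-0.1499, -0.1095, -0.0265] turn 0.001 rows 5
   [-0.1499, -0.1094, -0.0265] turn 0.001 rows 5
  --
```

Emit:
arm_command(
  rows=[
    [[-0.15, -0.11, -0.027], 0, 1],
    [[-0.15, -0.11, -0.027], 0, 1],
    [[-0.15, -0.11, -0.027], 0, 1],
    [[-0.15, -0.11, -0.027], 0, 1],
    [[-0.15, -0.11, -0.027], 0, 1],
  ],
)

```text
clock: 0.52
position: [260.1, 324.9, 258.6]
tcp_rot: [0.474, 3.105, -0.002]
ft_force: [0.4, 0.1, 0.5]
gripper_width: 85.7
gripper_force: 0.0
```

Emit:
arm_command(
  rows=[
    [[-0.15, -0.11, -0.027], 0, 1],
    [[-0.15, -0.11, -0.027], 0, 1],
    [[-0.15, -0.11, -0.027], 0, 1],
    [[-0.15, -0.11, -0.027], 0, 1],
    [[-0.15, -0.11, -0.027], 0, 1],
  ],
)

```text
clock: 0.93
position: [371.2, 175.4, 285.8]
tcp_rot: [0.476, 3.104, -0.001]
ft_force: [0.7, -0.9, 0.1]
gripper_width: 85.5
gripper_force: 0.0
```

Emit:
arm_command(
  rows=[
    [[-0.15, -0.11, -0.027], 0, 1],
    [[-0.15, -0.11, -0.027], 0, 1],
    [[-0.15, -0.11, -0.027], 0, 1],
    [[-0.15, -0.11, -0.027], 0, 1],
    [[-0.15, -0.11, -0.027], 0, 1],
  ],
)

```text
clock: 1.35
position: [482.1, 25.5, 312.2]
tcp_rot: [0.476, 3.104, -0.002]
ft_force: [0.4, 0.7, 0.6]
gripper_width: 85.5
gripper_force: 0.0
```

Emit:
arm_command(
  rows=[
    [[0, 0, 0], 0, 1],
    [[0, 0, 0], 0, 1],
  ],
)

```text
clock: 1.52
position: [480.3, 28.0, 311.6]
tcp_rot: [-0.475, -3.104, -0.0]
ft_force: [-0.6, -0.1, 0.4]
gripper_width: 85.4
gripper_force: 0.0
```

Run:
```python
from h import *
plan()
snap("wrist","w0")
```

```text
now [480.3  28.  311.6] th 162.6 w 85.4 t 1.5 F [-0.6 -0.1  0.4] q [0.06 0.18 0.14 1.53 0.   0.36]
```

View pics/w0.png

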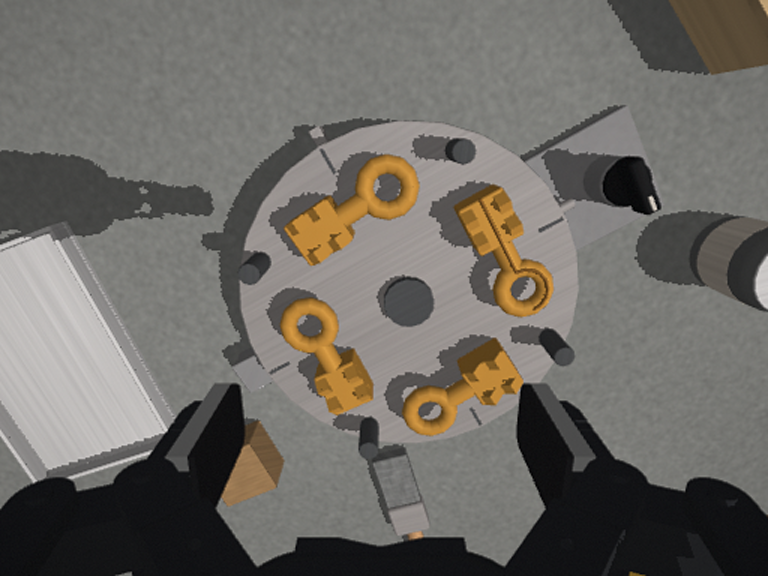

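```bash
cat > fit.py <<'E'
from h import *
from scipy.optimize import least_squares
def A(*q): return np.array([((u+.5)/1.5-.5,(v+.5)/1.5-.5) for u,v in q])
def model(h):
    x,y,a=h; r=[]
    for k in range(4):
        b=a+np.pi/4+k*np.pi/2; r.append((x+132*np.cos(b),y+132*np.sin(b),97))
    return r+[(x,y,58)]
E
python3 - <<'E'
from fit import *
ob={"wrist":(cam("wrist"),A((562,351),(369,447),(250,270),(465,151),(409,302))),
"top":(cam("top"),A((318,216),(429,209),(441,320),(325,329),(379,272))),
"side":(cam("side"),A((298,353),(343,267),(449,294),(415,388),(377,335)))}
def order(c,m): return np.array([w2p(c,X) for X in m])
def res(h,names=ob):
    return np.concatenate([(order(ob[n][0],[*model(h)])-ob[n][1]).ravel() for n in names])
for names in (["wrist"],["top"],["side"],["wrist","top"]):
    s=least_squares(lambda h:res(h,names),[542,32,0.21]); print(names,s.x.round(3),np.abs(s.fun).max().round(2)); 
    print(s.fun.round(1))
hub=s.x
c=ob["wrist"][0]
im=cv2.imread("pics/raw_w0.png"); im=cv2.resize(im,None,fx=1.5,fy=1.5,interpolation=cv2.INTER_CUBIC)
def dr(X,col):
    u=(w2p(c,X)+.5)*1.5-.5; cv2.circle(im,tuple(int(round(t)) for t in u),2,col,-1)
for X in model(hub): dr(X,(0,0,255))
for t in np.linspace(0,2*np.pi,90): dr((hub[0]+150*np.cos(t),hub[1]+150*np.sin(t),55),(255,0,255))
# core model guess in station frame: block at radial 94 tangential 31 -> fit later
for k in range(4):
    a=hub[2]+np.pi+k*np.pi/2; e=np.array([np.cos(a),np.sin(a)]); f=np.array([-e[1],e[0]])  # CCW tangent
    o=hub[:2]+94*e+31*f
    for u,v,z in ((21,19,93),(21,-19,93),(-21,19,93),(-21,-19,93)): dr((*(o+u*f+v*e),z),(0,255,0))
    for t in np.linspace(0,2*np.pi,24): dr((*(o+(-64+25*np.cos(t))*f+25*np.sin(t)*e),78),(255,255,0))
cv2.imwrite("pics/ov0.png",im)
E
```

```text
['wrist'] [562.271  29.969   1.147] 198.05
[  -6.1  -72.9  -40.9 -156.8   27.9  103.9   25.6  198.1    1.3   13.3]
['top'] [547.458  33.444   1.428] 88.66
[ -7.9  58.2  -6.1  83.5   5.2 -63.7   9.5 -88.7  -0.1  -2.1]
['side'] [550.75   20.062  -0.625] 88.44
[  1.9 -42.6  -1.4  75.3   5.1  29.2  -6.  -88.4  -0.3  -5.1]
['wrist', 'top'] [559.095  30.753   1.171] 194.68
[  -7.4  -77.9  -43.3 -158.    29.2  103.4   27.7  194.7    1.2   11.
  -11.    40.8  -17.6   84.2   12.3  -55.8   23.8  -97.8    1.6   -6.4]
```

View pics/ov0.png

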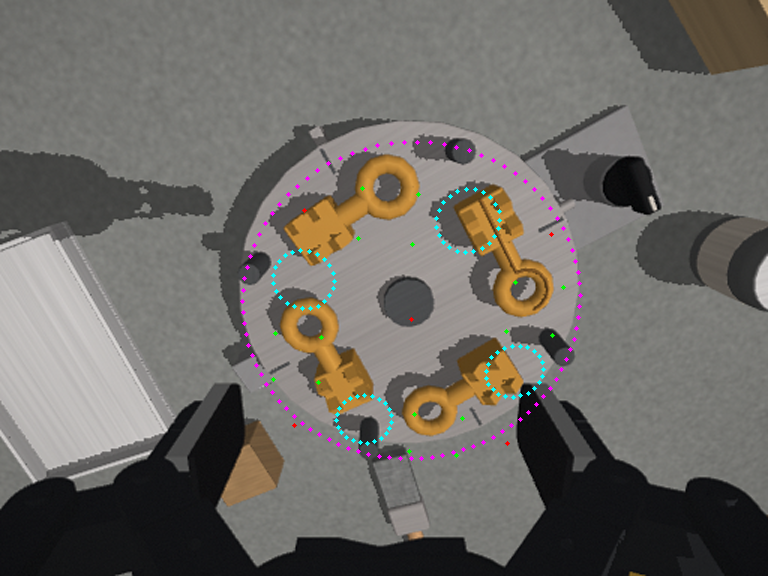

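```bash
cat > ov.py <<'E'
from fit import *
def overlay(c,fn,out,hub,cores=True,crop=None,up=1.5,br=94,bt=31,extra=()):
    im=cv2.imread(fn); im=cv2.resize(im,None,fx=up,fy=up,interpolation=cv2.INTER_CUBIC)
    def dr(X,col):
        u=(w2p(c,X)+.5)*up-.5; cv2.circle(im,tuple(int(round(t)) for t in u),1,col,-1)
    for X in model(hub): dr(X,(0,0,255))
    for t in np.linspace(0,2*np.pi,90): dr((hub[0]+150*np.cos(t),hub[1]+150*np.sin(t),55),(255,0,255))
    if cores:
      for k in range(4):
        a=hub[2]+np.pi+k*np.pi/2; e=np.array([np.cos(a),np.sin(a)]); f=np.array([-e[1],e[0]])
        o=np.array(hub[:2])+br*e+bt*f
        for u,v,z in ((21,19,93),(21,-19,93),(-21,19,93),(-21,-19,93)): dr((*(o+u*f+v*e),z),(0,255,0))
        for t in np.linspace(0,2*np.pi,24): dr((*(o+(-64+25*np.cos(t))*f+25*np.sin(t)*e),78),(255,255,0))
    for X in extra: dr(X,(0,255,255))
    if crop: im=im[crop[1]:crop[3],crop[0]:crop[2]]
    cv2.imwrite(out,im)
E
python3 - <<'E'
from ov import *
ob={"wrist":(cam("wrist"),A((562,351),(465,151),(250,270),(369,447),(409,302))),
"top":(cam("top"),A((318,216),(325,329),(441,320),(429,209),(379,272))),
"side":(cam("side"),A((298,353),(415,388),(449,294),(343,267),(377,335)))}
def res(h,names):
    return np.concatenate([(np.array([w2p(ob[n][0],X) for X in model(h)])-ob[n][1]).ravel() for n in names])
for names in (["wrist"],["top"],["side"],["wrist","top","side"]):
    s=least_squares(lambda h:res(h,names),[542,32,0.21]); print(names,s.x.round(3)); 
    print(s.fun.round(1))
hub=s.x
overlay(cam("wrist"),"pics/raw_w0.png","pics/ov1.png",hub,up=2,crop=(270,130,800,630))
E
```

```text
['wrist'] [5.40461e+02 3.42580e+01 2.09000e-01]
[ 2.   2.7 -0.1 -1.7 -1.   1.  -0.6  1.3 -0.2 -2.3]
['top'] [5.41164e+02 3.29260e+01 2.03000e-01]
[-0.5  0.3 -0.9  0.2  0.5 -0.1  1.1 -0.8 -0.2  0.4]
['side'] [5.40883e+02 3.53770e+01 2.09000e-01]
[-1.2  0.1  0.5  0.2  1.1 -0.8 -0.3 -1.1 -0.1  1.1]
['wrist', 'top', 'side'] [5.40691e+02 3.41900e+01 2.08000e-01]
[ 2.   3.  -0.  -1.4 -1.   1.  -0.8  1.5 -0.2 -2.2 -1.2  0.6 -1.2  0.5
  0.1 -0.2  0.3 -0.9 -0.7  0.5 -0.9 -0.3  0.9 -0.2  1.4 -1.1  0.1 -1.4
  0.2  0.7]
```

View pics/ov1.png

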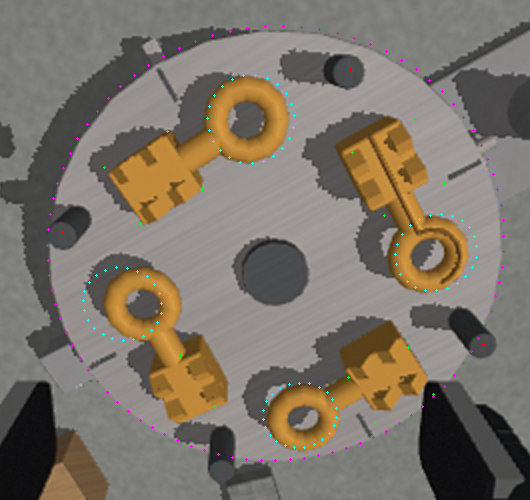

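```bash
cat > cf.py <<'E'
from ov import *
from scipy.optimize import minimize
U=4
def ymask(im):
    h=cv2.cvtColor(im,cv2.COLOR_RGB2HSV); m=((h[...,0]>12)&(h[...,0]<24)&(h[...,1]>150)&(h[...,2]>60)).astype(np.uint8)
    return cv2.morphologyEx(m,cv2.MORPH_CLOSE,np.ones((2,2),np.uint8))
def render(c,q,z0,off,shape):
    x,y,a=q; e=np.array([np.cos(a),np.sin(a)]); f=np.array([-e[1],e[0]]); o=np.array([x,y])
    m=np.zeros((shape[0]*U,shape[1]*U),np.uint8)
    px=lambda u,v,z: ((w2p(c,(*(o+u*e+v*f),z0+z))-off+.5)*U-.5)
    hull=lambda P:cv2.fillConvexPoly(m,cv2.convexHull(np.array(P).round().astype(np.int32)),1)
    f0=c[0][0,0]*U; d=np.linalg.norm(c[2]-np.array([x,y,z0+20])); 
    T=[px(-64+18*np.cos(t),18*np.sin(t),23) for t in np.linspace(0,2*np.pi,37)]
    cv2.polylines(m,[np.array(T).round().astype(np.int32)],True,1,int(round(14*f0/d)))
    cv2.line(m,tuple(px(-15,0,23).round().astype(int).tolist()),tuple(px(-48,0,23).round().astype(int).tolist()),1,int(round(12*f0/d)))
    hull([px(u,v,z) for u in(-21,21) for v in(-19,19) for z in(0,38)])
    return m
def corefit(c,im,guess,z0=55,pad=45):
    x,y,a=guess; ctr=w2p(c,(x-34*np.cos(a),y-34*np.sin(a),z0+20)); r=int(c[0][0,0]/np.linalg.norm(c[2]-[x,y,z0])*85)
    off=np.maximum((ctr-r).astype(int),0); M=ymask(im)
    # component of guess
    n,l=cv2.connectedComponents(M); sub=l[off[1]:off[1]+2*r,off[0]:off[0]+2*r]
    rr=render(c,guess,z0,off,sub.shape); rr=cv2.resize(rr*255,(sub.shape[1],sub.shape[0]),interpolation=cv2.INTER_AREA)>127
    cnt=np.bincount(sub[rr],minlength=n); cnt[0]=0; k=cnt.argmax()
    t=cv2.resize((sub==k).astype(np.uint8),None,fx=U,fy=U,interpolation=cv2.INTER_LINEAR)
    def cost(q): 
        m=render(c,(q[0],q[1],q[2]/60),z0,off,sub.shape); return (m!=t).sum()/t.sum()
    q0=np.array([x,y,a*60]); 
    for s in (12,4):
        S=np.vstack([q0]+[q0+s*v for v in np.eye(3)]); rs=minimize(cost,q0,method="Nelder-Mead",options=dict(initial_simplex=S,xatol=.05,fatol=1e-4)); q0=rs.x
    return np.array([q0[0],q0[1],q0[2]/60]),rs.fun
E
python3 - <<'E'
from cf import *
G={"near":(456,-17,np.radians(-78)),"right":(589,-42,np.radians(8)),"far":(618,83,np.radians(112)),"fresh":(489,114,np.radians(192))}
for n,fn in(("wrist","w0"),("top","top0"),("side","side0")):
    c=cam(n); im=cv2.imread(f"pics/raw_{fn}.png")[:,:,::-1].copy()
    for k,g in G.items():
        q,f=corefit(c,im,g); print(n,k,q[:2].round(1),np.degrees(q[2]).round(1),round(f,3))
E
```

```text
wrist near [459.8 -16.6] -74.2 0.118
wrist right [596.5 -41.9] 8.6 0.155
wrist far [626.1  85.5] 106.0 0.14
wrist fresh [492.3 114.7] 192.7 0.125
top near [461.6 -11.8] -83.6 142.417
top right [ 746.8 -144.2] -36.6 1.0
top far [624.7  89. ] 106.1 185.887
top fresh [501.1  97.1] 207.1 207.979
side near [455.1 -14.4] -73.9 0.18
side right [590.7 -40.8] 7.5 0.207
side far [618.5  86. ] 108.7 0.199
side fresh [486.9 115.9] 192.5 0.19
```

Run:
```python
from cf import *
outs=[]
for n,fn,qs in(("wrist","w0",[(459.8,-16.6,-74.2),(596.5,-41.9,8.6)]),("top","top0",[(456.7,-17,-76),(590,-42,8)])):
    c=cam(n); im=cv2.imread(f"pics/raw_{fn}.png"); M=ymask(im[:,:,::-1].copy())
    for q in qs:
        q=(q[0],q[1],np.radians(q[2])); ctr=w2p(c,(q[0],q[1],75)); r=48 if n=="wrist" else 36; off=(ctr-r).astype(int)
        s=im[off[1]:off[1]+2*r,off[0]:off[0]+2*r]; m=M[off[1]:off[1]+2*r,off[0]:off[0]+2*r]
        rd=render(c,q,55,off,m.shape); B=cv2.resize(s,None,fx=U,fy=U,interpolation=cv2.INTER_CUBIC); mm=cv2.resize(m,None,fx=U,fy=U,interpolation=cv2.INTER_NEAREST)
        for k,col in((rd,(0,255,0)),(mm,(255,0,255))):
            cs,_=cv2.findContours(k,cv2.RETR_LIST,cv2.CHAIN_APPROX_NONE); cv2.drawContours(B,cs,-1,col,1)
        outs.append(cv2.resize(B,(380,290)))
cv2.imwrite("pics/dbg.png",np.vstack([np.hstack(outs[:2]),np.hstack(outs[2:])]))
```

```text
(no output)
```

View pics/dbg.png

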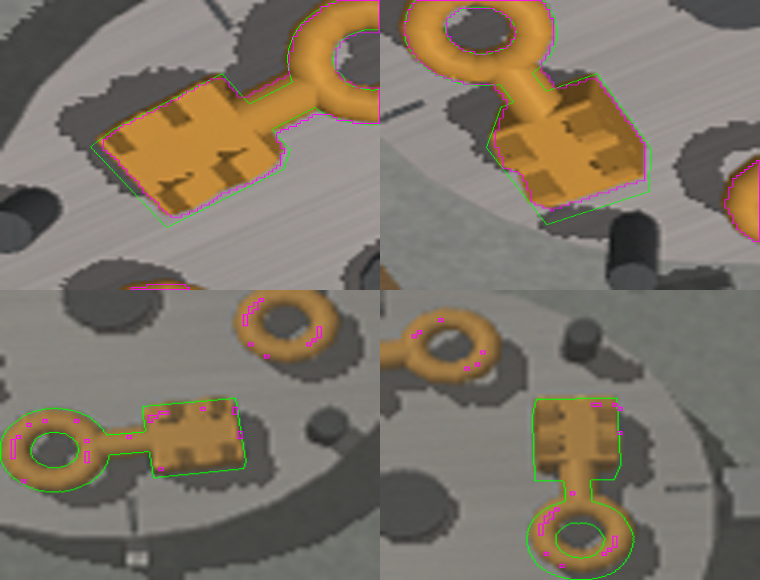

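```bash
sed -i 's/>150)&(h\[...,2\]>60)/>105)\&(h[...,2]>40)/; s/h\[...,0\]>12)&(h\[...,0\]<24)/h[...,0]>8)\&(h[...,0]<26)/' cf.py
sed -i 's/^U=4/U=4\nPR=dict(L=64.,zr=23.,H=38.,R=18.,r=7.)/; s/-64+18\*np.cos(t),18\*np.sin(t),23/-PR["L"]+PR["R"]*np.cos(t),PR["R"]*np.sin(t),PR["zr"]/; s/round(14\*f0/round(2*PR["r"]*f0/; s/px(-48,0,23)/px(-48,0,PR["zr"])/; s/px(-15,0,23)/px(-15,0,PR["zr"])/; s/for z in(0,38)/for z in(0,PR["H"])/' cf.py
python3 - <<'E'
from cf import *; import cf
G={"near":(456,-17,np.radians(-76)),"right":(590,-42,np.radians(8)),"far":(620,84,np.radians(108)),"fresh":(489,114,np.radians(192))}
I={n:(cam(n),cv2.imread(f"pics/raw_{fn}.png")[:,:,::-1].copy()) for n,fn in(("wrist","w0"),("top","top0"))}
for kw in (dict(),dict(L=61),dict(L=58),dict(L=58,zr=20),dict(L=61,zr=16),dict(L=64,zr=16),dict(L=64,zr=10),dict(L=61,zr=23,H=34)):
    cf.PR.update(L=64.,zr=23.,H=38.); cf.PR.update(kw); print(kw)
    for n,(c,im) in I.items():
        print(n,[(k,q[:2].round(1).tolist(),np.degrees(q[2]).round(1),round(f,3)) for k,g in G.items() for q,f in [corefit(c,im,g)]])
E
```

```text
{}
wrist [('near', [459.8, -16.3], np.float64(-74.3), np.float64(0.1)), ('right', [596.3, -41.2], np.float64(9.1), np.float64(0.126)), ('far', [625.4, 85.1], np.float64(106.7), np.float64(0.113)), ('fresh', [492.2, 114.4], np.float64(192.7), np.float64(0.095))]
top [('near', [456.3, -18.9], np.float64(-74.7), np.float64(0.159)), ('right', [592.6, -43.8], np.float64(9.2), np.float64(0.153)), ('far', [620.3, 82.1], np.float64(107.5), np.float64(0.179)), ('fresh', [488.7, 111.6], np.float64(192.9), np.float64(0.189))]
{'L': 61}
wrist [('near', [458.8, -13.8], np.float64(-74.4), np.float64(0.092)), ('right', [593.7, -41.5], np.float64(9.6), np.float64(0.117)), ('far', [624.9, 83.4], np.float64(107.4), np.float64(0.14)), ('fresh', [493.7, 115.0], np.float64(192.8), np.float64(0.115))]
top [('near', [455.6, -17.2], np.float64(-74.6), np.float64(0.163)), ('right', [589.9, -44.5], np.float64(8.7), np.float64(0.143)), ('far', [621.4, 80.6], np.float64(106.9), np.float64(0.188)), ('fresh', [490.1, 112.4], np.float64(192.7), np.float64(0.186))]
{'L': 58}
wrist [('near', [458.2, -11.5], np.float
[... 2489 characters left out ...]
.0), np.float64(0.176)), ('far', [622.0, 82.2], np.float64(109.9), np.float64(0.172)), ('fresh', [490.6, 112.8], np.float64(193.4), np.float64(0.176))]
{'L': 61, 'zr': 23, 'H': 34}
wrist [('near', [459.0, -14.1], np.float64(-74.3), np.float64(0.091)), ('right', [593.6, -42.0], np.float64(8.9), np.float64(0.089)), ('far', [626.2, 83.7], np.float64(106.5), np.float64(0.113)), ('fresh', [493.9, 115.3], np.float64(192.5), np.float64(0.103))]
top [('near', [456.2, -17.2], np.float64(-74.2), np.float64(0.156)), ('right', [590.3, -44.1], np.float64(9.3), np.float64(0.132)), ('far', [621.5, 80.7], np.float64(107.0), np.float64(0.171)), ('fresh', [489.9, 112.2], np.float64(192.9), np.float64(0.171))]
```

Run:
```python
from h import *
plan((458,-17,170,105),(458,-17,57,105))
```

```text
now [479.7  28.9 311.6] th 162.7 w 85.7 t 1.6 F [-0.1  0.6  0. ] q [0.06 0.18 0.14 1.53 0.   0.36]
   [0.0024, -0.0167, 0.0472] turn 0.671 rows 3
   [-0.0033, -0.0166, 0.0472] turn 0.671 rows 3
   [-0.0086, -0.0146, 0.0472] turn 0.671 rows 3
  --
   [0.0, 0.0, 0.113] turn -0.0 rows 3
  --
```

Emit:
arm_command(
  rows=[
    [[0.002, -0.017, 0.047], 0.67, 0.8],
    [[0.002, -0.017, 0.047], 0.67, 0.8],
    [[0.002, -0.017, 0.047], 0.67, 0.8],
  ],
)

```text
clock: 1.82
position: [468.8, 14.0, 261.1]
tcp_rot: [-0.985, -2.974, 0.005]
ft_force: [0.2, -0.4, 0.8]
gripper_width: 68.5
gripper_force: 0.0
```

Emit:
arm_command(
  rows=[
    [[-0.003, -0.017, 0.047], 0.67, 0.8],
    [[-0.003, -0.017, 0.047], 0.67, 0.8],
    [[-0.003, -0.017, 0.047], 0.67, 0.8],
  ],
)

```text
clock: 2.07
position: [461.1, -1.2, 214.5]
tcp_rot: [-1.467, -2.769, 0.006]
ft_force: [-0.2, 0.3, 0.8]
gripper_width: 68.5
gripper_force: 0.0
```

Emit:
arm_command(
  rows=[
    [[-0.009, -0.015, 0.047], 0.67, 0.8],
    [[-0.009, -0.015, 0.047], 0.67, 0.8],
    [[-0.009, -0.015, 0.047], 0.67, 0.8],
    [[-0.009, -0.015, 0.047], 0.67, 0.8],
    [[-0.009, -0.015, 0.047], 0.67, 0.8],
  ],
)

```text
clock: 2.48
position: [457.7, -16.8, 171.4]
tcp_rot: [-1.903, -2.499, -0.0]
ft_force: [0.8, 0.4, 0.1]
gripper_width: 68.1
gripper_force: 0.0
```

Run:
```python
from cf import *
plan((458,-17,57,105))
im=snap("wrist","w1"); c=cam("wrist"); it=camera("top")
for g in((457,-17,np.radians(-75)),(592,-42,np.radians(9)),(622,84,np.radians(107))):
    for cc,i in((c,im),(cam("top"),it)):
        q,f=corefit(cc,i,g); print(q[:2].round(1),np.degrees(q[2]).round(1),round(f,3))
```

```text
now [457.7 -16.8 171.4] th 105.4 w 68.1 t 2.5 F [0.8 0.4 0.1] q [-0.04  0.2  -0.21  1.16  0.    1.26]
   [-0.0002, 0.0002, 0.1144] turn 0.015 rows 3
  --
[460.2 -18.3] -74.5 0.106
[441. -29.] -55.9 0.853
[596.7 -44.5] 8.2 0.268
[571.9 -57.4] 41.7 0.847
[626.9  82.5] 104.2 0.125
[620.7  88.6] 110.9 2.993
```

View pics/w1.png

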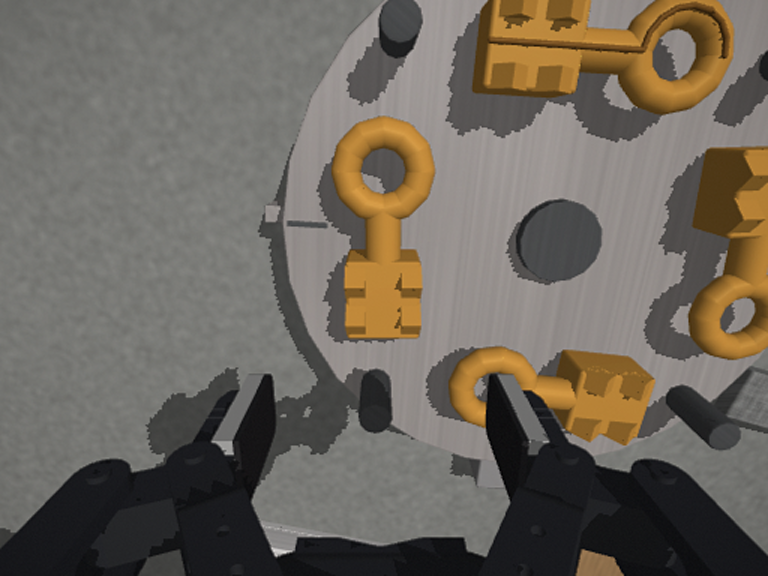

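Emit:
arm_command(
  rows=[
    [[0.001, 0, 0.114], 0, 0.8],
    [[0.001, 0, 0.114], 0, 0.8],
    [[0.001, 0, 0.114], 0, 0.8],
    [[0.001, 0, 0.114], 0, 0.8],
    [[0.001, 0, 0.114], 0, 0.8],
  ],
)

```text
clock: 3.0
position: [456.8, -16.6, 56.8]
tcp_rot: [-1.905, -2.494, 0.003]
ft_force: [0.3, 0.3, -0.3]
gripper_width: 68.1
gripper_force: 0.0
```

Emit:
arm_command(
  rows=[
    [[0, 0, 0], 0, 0.3],
    [[0, 0, 0], 0, 0.3],
    [[0, 0, 0], 0, 0.3],
    [[0, 0, 0], 0, 0.3],
    [[0, 0, 0], 0, 0.3],
  ],
  squeeze=50,
)

```text
clock: 3.42
position: [460.3, -17.1, 59.9]
tcp_rot: [1.906, 2.492, 0.005]
ft_force: [-0.8, 0.5, 6.9]
gripper_width: 37.1
gripper_force: 51.2
```

Emit:
arm_command(
  rows=[
    [[0, 0, -0.02], 0, 0.3],
    [[0, 0, -0.05], 0, 0.3],
    [[0, 0, -0.08], 0, 0.3],
    [[0, 0, -0.12], 0, 0.3],
  ],
)

```text
clock: 3.75
position: [456.4, -17.0, 177.7]
tcp_rot: [-1.907, -2.493, 0.003]
ft_force: [1.8, 0.2, -2.5]
gripper_width: 37.2
gripper_force: 50.9
```

Run:
```python
from h import *
plan((440,-300,180,92))
```

```text
now [456.4 -17.  177.7] th 105.2 w 37.2 t 3.8 F [ 1.8  0.2 -2.5] q [-0.04  0.19 -0.2   1.18  0.    1.27]
   [-0.1344, -0.045, -0.0011] turn 0.23 rows 4
   [-0.1387, -0.0292, -0.0011] turn 0.23 rows 4
  --
```

Emit:
arm_command(
  rows=[
    [[-0.134, -0.045, -0.03], 0.23, 0.3],
    [[-0.134, -0.045, -0.03], 0.23, 0.3],
    [[-0.134, -0.045, -0.03], 0.23, 0.3],
    [[-0.134, -0.045, -0.03], 0.23, 0.3],
  ],
)

```text
clock: 4.08
position: [450.1, -162.0, 209.9]
tcp_rot: [2.048, 2.375, -0.0]
ft_force: [1.2, 0.5, -1.4]
gripper_width: 37.2
gripper_force: 51.0
```

Emit:
arm_command(
  rows=[
    [[-0.139, -0.029, 0], 0.23, 0.3],
    [[-0.139, -0.029, 0], 0.23, 0.3],
    [[-0.139, -0.029, 0], 0.23, 0.3],
    [[-0.139, -0.029, 0], 0.23, 0.3],
    [[-0.139, -0.029, 0], 0.23, 0.3],
    [[-0.139, -0.029, 0], 0.23, 0.3],
  ],
)

```text
$.rows: bad value
```

Emit:
arm_command(
  rows=[
    [[0, 0, 0], 0, 0.3],
    [[0, 0, 0], 0, 0.3],
    [[0, 0, 0], 0, 0.3],
  ],
)

```text
clock: 4.33
position: [449.3, -157.7, 207.5]
tcp_rot: [-2.049, -2.381, -0.001]
ft_force: [-0.5, 0.0, -1.9]
gripper_width: 37.3
gripper_force: 51.0
```

Run:
```python
from h import *
plan((437,-366,11,92))
snap("wrist","w2")
```

```text
now [ 449.3 -157.7  207.5] th 98.6 w 37.3 t 4.3 F [-0.5  0.  -1.9] q [-0.34  0.21 -0.1   1.26  0.    1.08]
   [-0.1021, -0.0216, 0.0982] turn 0.115 rows 4
   [-0.1031, -0.0157, 0.0982] turn 0.115 rows 4
  --
```

View pics/w2.png

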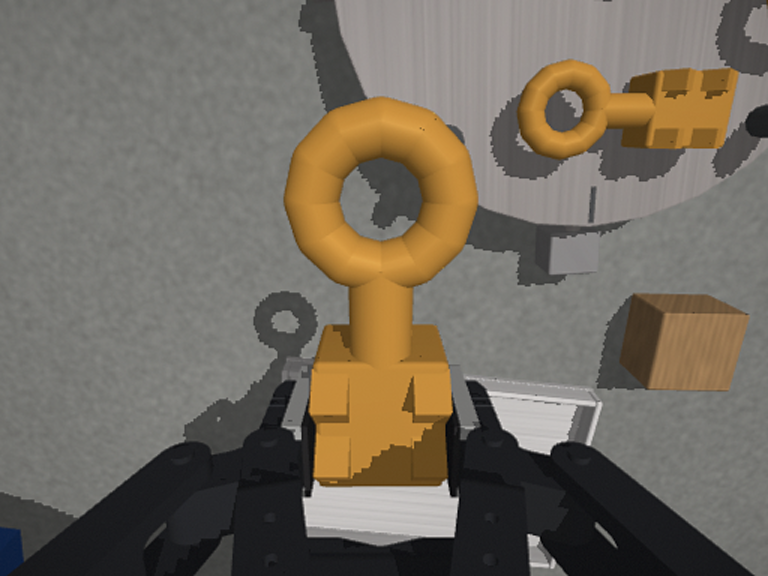

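Run:
```python
from h import *
c=cam("wrist"); p,th,_=pose(); a=np.radians(th); e=np.array([np.cos(a),np.sin(a)])
V=lambda u,v:((u+.5)/1.5-.5,(v+.5)/1.5-.5)
print("ring pred view px",((w2p(c,(*(p[:2]+64*e),p[2]-5+23))+.5)*1.5-.5).round(1),"obs 381,192")
print("tray right corner",p2w(c,*V(601,403),25).round(1),"left",p2w(c,*V(287,360),25).round(1))
```

```text
ring pred view px [381.2 197.8] obs 381,192
tray right corner [ 636.  -249.3   25. ] left [ 391.9 -248.9   25. ]
```

Emit:
arm_command(
  rows=[
    [[-0.104, -0.021, 0.03], 0.11, 0.3],
    [[-0.104, -0.021, 0.03], 0.11, 0.3],
    [[-0.104, -0.021, 0.03], 0.11, 0.3],
    [[-0.104, -0.021, 0.03], 0.11, 0.3],
    [[-0.104, -0.021, 0.03], 0.11, 0.3],
  ],
)

```text
clock: 4.8
position: [444.0, -263.6, 176.2]
tcp_rot: [-2.112, -2.322, -0.0]
ft_force: [-0.0, 1.0, -1.6]
gripper_width: 37.2
gripper_force: 50.9
```

Emit:
arm_command(
  rows=[
    [[-0.106, -0.016, 0.03], 0.12, 0.3],
    [[-0.106, -0.016, 0.03], 0.12, 0.3],
    [[-0.106, -0.016, 0.03], 0.12, 0.3],
    [[-0.106, -0.016, 0.03], 0.12, 0.3],
    [[-0.106, -0.016, 0.03], 0.12, 0.3],
  ],
)

```text
clock: 5.22
position: [438.6, -370.2, 146.6]
tcp_rot: [-2.181, -2.259, -0.001]
ft_force: [-0.1, 0.1, -2.1]
gripper_width: 37.4
gripper_force: 50.9
```

Run:
```python
from h import *
plan((437,-369,11,92))
```

```text
now [ 438.6 -370.2  146.6] th 92.0 w 37.4 t 5.2 F [-0.1  0.1 -2.1] q [-0.7   0.43  0.06  1.2   0.    0.83]
   [0.0012, -0.0016, 0.1356] turn 0.001 rows 4
  --
```

Emit:
arm_command(
  rows=[
    [[0.001, -0.002, 0.125], 0, 0.3],
    [[0.001, -0.002, 0.125], 0, 0.3],
    [[0.001, -0.002, 0.125], 0, 0.3],
    [[0.001, -0.002, 0.125], 0, 0.3],
    [[0.001, -0.002, 0.125], 0, 0.3],
  ],
)

```text
clock: 5.63
position: [435.2, -366.5, 20.8]
tcp_rot: [-2.174, -2.258, -0.0]
ft_force: [0.4, 0.2, -1.5]
gripper_width: 37.2
gripper_force: 51.3
```

Emit:
arm_command(
  rows=[
    [[0, 0, 0.003], 0, 0.3],
    [[0, 0, 0.006], 0, 0.3],
    [[0, 0, 0.009], 0, 0.3],
    [[0, 0, 0.01], 0, 0.3],
    [[0, 0, 0.01], 0, 0.3],
  ],
)

```text
clock: 6.05
position: [437.1, -370.7, 13.5]
tcp_rot: [2.181, 2.258, 0.0]
ft_force: [-0.4, -0.2, -2.4]
gripper_width: 37.1
gripper_force: 51.3
```

Emit:
arm_command(
  rows=[
    [[0, 0, 0.001], 0, 0.3],
    [[0, 0, 0.002], 0, 0.3],
    [[0, 0, 0.003], 0, 0.3],
    [[0, 0, 0.003], 0, 0.3],
  ],
)

```text
clock: 6.38
position: [436.6, -370.5, 10.0]
tcp_rot: [2.182, 2.259, 0.0]
ft_force: [-1.1, 0.7, 3.3]
gripper_width: 37.0
gripper_force: 51.8
```

Emit:
arm_command(
  rows=[
    [[0, 0, 0], 0, 0.55],
    [[0, 0, 0], 0, 0.55],
    [[0, 0, 0], 0, 0.55],
    [[0, 0, 0], 0, 0.55],
  ],
)

```text
clock: 6.72
position: [436.6, -370.3, 9.3]
tcp_rot: [2.182, 2.26, 0.0]
ft_force: [0.1, -0.0, 0.0]
gripper_width: 46.9
gripper_force: 0.0
```

Emit:
arm_command(
  rows=[
    [[0, 0, -0.16], 0, 0.55],
    [[0, 0, -0.16], 0, 0.55],
    [[0, 0, -0.16], 0, 0.55],
    [[0, 0, -0.16], 0, 0.55],
    [[0, 0, -0.16], 0, 0.55],
  ],
)

```text
clock: 7.13
position: [440.3, -373.4, 178.2]
tcp_rot: [2.171, 2.249, 0.002]
ft_force: [1.5, -0.6, 1.0]
gripper_width: 46.9
gripper_force: 0.0
```

Run:
```python
from cf import *
c=cam("top"); im=snap("top","top1")
for g in((592,-42,np.radians(9)),(622,84,np.radians(107))):
    q,f=corefit(c,im,g); print(q[:2].round(1),np.degrees(q[2]).round(1),round(f,3))
q,f=corefit(c,im,(437,-369,np.radians(-88)),5); print(q[:2].round(1),np.degrees(q[2]).round(1),round(f,3))
plan((440,-160,190,120),(592,-42,180,189),start=(437,-369,170,92))
plan()
```

```text
[592.9 -44.3] 8.5 0.155
[620.3  82. ] 107.4 0.179
[ 433.8 -372.5] -88.1 0.21
   [0.1044, 0.0051, -0.01] turn -0.489 rows 3
   [0.1, 0.0302, -0.01] turn -0.489 rows 3
  --
   [0.0087, 0.0635, 0.0033] turn -0.803 rows 4
   [-0.0168, 0.0619, 0.0033] turn -0.803 rows 4
   [-0.0396, 0.0504, 0.0033] turn -0.803 rows 4
  --
now [ 439.1 -372.4  174.6] th 92.0 w 46.9 t 7.2 F [-0.2  0.  -0.8] q [-0.7   0.41  0.1   1.25  0.    0.83]
```

View pics/top1.png

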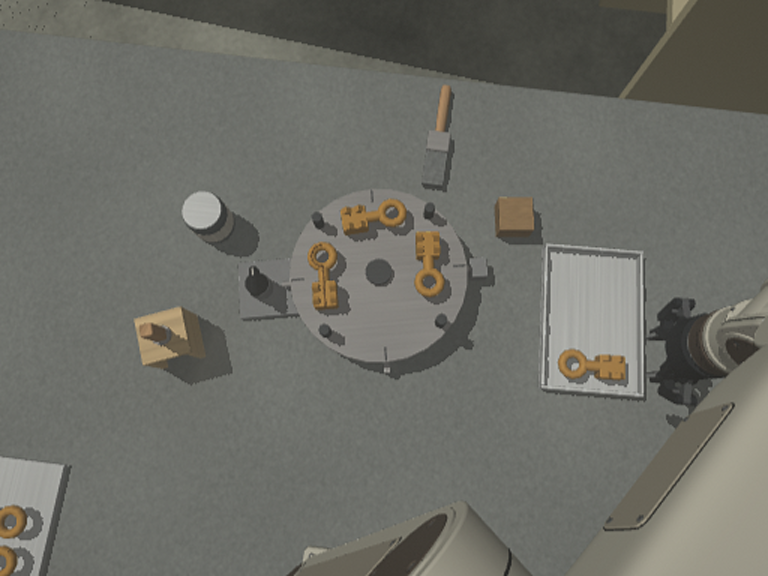

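Run:
```python
from h import *
plan((595.5,-42,175,188.5))
```

```text
now [ 439.1 -372.4  174.6] th 92.0 w 46.9 t 7.2 F [-0.2  0.  -0.8] q [-0.7   0.41  0.1   1.25  0.    0.83]
   [0.0812, 0.042, -0.0001] turn -0.842 rows 4
   [0.0569, 0.0715, -0.0001] turn -0.842 rows 4
   [0.0228, 0.0885, -0.0001] turn -0.842 rows 4
   [-0.0154, 0.0901, -0.0001] turn -0.842 rows 4
  --
```

Emit:
arm_command(
  rows=[
    [[0.081, 0.042, 0], -0.84, 0.8],
    [[0.081, 0.042, 0], -0.84, 0.8],
    [[0.081, 0.042, 0], -0.84, 0.8],
    [[0.081, 0.042, 0], -0.84, 0.8],
  ],
)

```text
clock: 7.52
position: [476.0, -284.5, 167.7]
tcp_rot: [-1.649, -2.67, -0.001]
ft_force: [0.1, -0.1, -0.8]
gripper_width: 68.3
gripper_force: 0.0
```

Emit:
arm_command(
  rows=[
    [[0.057, 0.072, 0], -0.84, 0.8],
    [[0.057, 0.072, 0], -0.84, 0.8],
    [[0.057, 0.072, 0], -0.84, 0.8],
    [[0.057, 0.072, 0], -0.84, 0.8],
  ],
)

```text
clock: 7.85
position: [515.6, -201.6, 167.5]
tcp_rot: [-1.056, -2.956, -0.001]
ft_force: [-0.0, 1.1, 0.6]
gripper_width: 68.3
gripper_force: 0.0
```

Emit:
arm_command(
  rows=[
    [[0.023, 0.089, 0], -0.84, 0.8],
    [[0.023, 0.089, 0], -0.84, 0.8],
    [[0.023, 0.089, 0], -0.84, 0.8],
    [[0.023, 0.089, 0], -0.84, 0.8],
  ],
)

```text
clock: 8.18
position: [555.0, -118.6, 167.4]
tcp_rot: [-0.416, -3.111, -0.002]
ft_force: [0.7, -0.6, -0.2]
gripper_width: 68.3
gripper_force: 0.0
```

Emit:
arm_command(
  rows=[
    [[-0.015, 0.09, 0], -0.85, 0.8],
    [[-0.015, 0.09, 0], -0.85, 0.8],
    [[-0.015, 0.09, 0], -0.85, 0.8],
    [[-0.015, 0.09, 0], -0.85, 0.8],
    [[-0.015, 0.09, 0], -0.85, 0.8],
  ],
)

```text
clock: 8.6
position: [593.0, -38.0, 167.2]
tcp_rot: [0.239, -3.129, -0.001]
ft_force: [0.4, 0.4, -0.3]
gripper_width: 68.4
gripper_force: 0.0
```

Run:
```python
from cf import *
im=camera("wrist"); c=cam("wrist")
for g in ((595,-42,np.radians(8.5)),): print(corefit(c,im,g))
plan((595.5,-42,57,188.5))
```

```text
(array([ 5.95083655e+02, -4.34077379e+01,  1.49051159e-01]), np.float64(0.11711175931956992))
now [592.8 -38.8 167.5] th -171.5 w 68.1 t 8.7 F [ 0.1 -0.1 -0.4] q [-0.07  0.46  0.16  1.27 -0.   -0.21]
   [-0.0022, -0.0036, 0.1105] turn 0.001 rows 3
  --
```

Emit:
arm_command(
  rows=[
    [[-0.002, -0.004, 0.11], 0, 0.8],
    [[-0.002, -0.004, 0.11], 0, 0.8],
    [[-0.002, -0.004, 0.11], 0, 0.8],
    [[-0.002, -0.004, 0.11], 0, 0.8],
    [[-0.002, -0.004, 0.11], 0, 0.8],
  ],
)

```text
clock: 9.07
position: [594.0, -43.6, 57.4]
tcp_rot: [0.23, -3.128, -0.001]
ft_force: [1.7, 0.1, 0.8]
gripper_width: 68.1
gripper_force: 0.0
```

Emit:
arm_command(
  rows=[
    [[0, 0, 0], 0, 0.3],
    [[0, 0, 0], 0, 0.3],
    [[0, 0, 0], 0, 0.3],
    [[0, 0, 0], 0, 0.3],
    [[0, 0, 0], 0, 0.3],
  ],
  squeeze=50,
)

```text
clock: 9.48
position: [598.4, -43.1, 62.3]
tcp_rot: [-0.233, 3.127, -0.001]
ft_force: [0.3, 0.2, 6.3]
gripper_width: 36.9
gripper_force: 52.2
```

Emit:
arm_command(
  rows=[
    [[0, 0, -0.02], 0, 0.3],
    [[0, 0, -0.05], 0, 0.3],
    [[0, 0, -0.08], 0, 0.3],
    [[0, 0, -0.12], 0, 0.3],
  ],
)

```text
clock: 9.82
position: [594.2, -42.9, 178.4]
tcp_rot: [0.234, -3.128, -0.001]
ft_force: [-0.0, -0.1, -3.2]
gripper_width: 37.5
gripper_force: 51.0
```

Run:
```python
from h import *
plan((511,-369,140,92))
```

```text
now [594.2 -42.9 178.4] th -171.5 w 37.5 t 9.8 F [-0.  -0.1 -3.2] q [-0.07  0.46  0.18  1.3  -0.   -0.22]
   [0.0327, -0.0775, 0.0096] turn 0.843 rows 4
   [-0.0019, -0.0841, 0.0096] turn 0.843 rows 4
   [-0.0361, -0.076, 0.0096] turn 0.843 rows 4
   [-0.064, -0.0546, 0.0096] turn 0.843 rows 4
  --
```

Emit:
arm_command(
  rows=[
    [[0.033, -0.078, 0], 0.84, 0.3],
    [[0.033, -0.078, 0], 0.84, 0.3],
    [[0.033, -0.078, 0], 0.84, 0.3],
    [[0.033, -0.078, 0], 0.84, 0.3],
  ],
)

```text
clock: 10.15
position: [574.3, -127.7, 180.1]
tcp_rot: [0.438, 3.11, -0.001]
ft_force: [-0.3, 0.9, -2.7]
gripper_width: 37.0
gripper_force: 51.3
```

Emit:
arm_command(
  rows=[
    [[-0.002, -0.084, 0], 0.84, 0.3],
    [[-0.002, -0.084, 0], 0.84, 0.3],
    [[-0.002, -0.084, 0], 0.84, 0.3],
    [[-0.002, -0.084, 0], 0.84, 0.3],
  ],
)

```text
clock: 10.48
position: [553.5, -209.2, 179.5]
tcp_rot: [1.078, 2.951, -0.001]
ft_force: [0.4, 0.4, -1.9]
gripper_width: 37.1
gripper_force: 51.8
```

Emit:
arm_command(
  rows=[
    [[-0.036, -0.076, 0.01], 0.84, 0.3],
    [[-0.036, -0.076, 0.01], 0.84, 0.3],
    [[-0.036, -0.076, 0.01], 0.84, 0.3],
    [[-0.036, -0.076, 0.01], 0.84, 0.3],
  ],
)

```text
clock: 10.82
position: [532.4, -290.6, 168.9]
tcp_rot: [-1.669, -2.661, 0.001]
ft_force: [-0.0, 0.7, -2.8]
gripper_width: 37.2
gripper_force: 51.9
```

Emit:
arm_command(
  rows=[
    [[-0.064, -0.055, 0.01], 0.84, 0.3],
    [[-0.064, -0.055, 0.01], 0.84, 0.3],
    [[-0.064, -0.055, 0.01], 0.84, 0.3],
    [[-0.064, -0.055, 0.01], 0.84, 0.3],
    [[-0.064, -0.055, 0.01], 0.84, 0.3],
  ],
)

```text
clock: 11.23
position: [512.2, -370.7, 159.0]
tcp_rot: [-2.179, -2.262, 0.0]
ft_force: [0.1, 0.1, -1.7]
gripper_width: 37.2
gripper_force: 51.9
```

Emit:
arm_command(
  rows=[
    [[0, 0, 0], 0, 0.3],
    [[0, 0, 0], 0, 0.3],
  ],
)

```text
clock: 11.4
position: [513.1, -369.4, 159.5]
tcp_rot: [-2.175, -2.267, 0.0]
ft_force: [-0.1, 0.8, -2.7]
gripper_width: 37.1
gripper_force: 51.9
```

Run:
```python
from h import *
plan((511,-369,13,92))
```

```text
now [ 513.1 -369.4  159.5] th 92.4 w 37.1 t 11.4 F [-0.1  0.8 -2.7] q [-0.62  0.54  0.26  1.29 -0.    0.91]
   [0.0005, -0.0021, 0.1465] turn 0.014 rows 4
  --
```

Emit:
arm_command(
  rows=[
    [[0, -0.002, 0.142], 0, 0.3],
    [[0, -0.002, 0.142], 0, 0.3],
    [[0, -0.002, 0.142], 0, 0.3],
    [[0, -0.002, 0.142], 0, 0.3],
    [[0, -0.002, 0.142], 0, 0.3],
  ],
)

```text
clock: 11.82
position: [509.0, -367.3, 13.7]
tcp_rot: [-2.169, -2.263, 0.002]
ft_force: [0.1, 0.0, -1.7]
gripper_width: 37.0
gripper_force: 54.3
```

Emit:
arm_command(
  rows=[
    [[0, 0, 0.001], 0, 0.3],
    [[0, 0, 0.002], 0, 0.3],
    [[0, 0, 0.003], 0, 0.3],
    [[0, 0, 0.004], 0, 0.3],
    [[0, 0, 0.004], 0, 0.3],
  ],
)

```text
clock: 12.23
position: [511.4, -370.0, 13.8]
tcp_rot: [2.176, 2.265, 0.0]
ft_force: [-0.0, 0.1, -2.7]
gripper_width: 37.0
gripper_force: 54.3
```

Emit:
arm_command(
  rows=[
    [[0, 0, 0.001], 0, 0.3],
    [[0, 0, 0.002], 0, 0.3],
    [[0, 0, 0.0025], 0, 0.3],
    [[0, 0, 0.0025], 0, 0.3],
  ],
)

```text
clock: 12.57
position: [511.1, -370.0, 11.1]
tcp_rot: [2.176, 2.265, 0.0]
ft_force: [-0.6, 0.6, -1.2]
gripper_width: 37.3
gripper_force: 54.7
```

Emit:
arm_command(
  rows=[
    [[0, 0, 0], 0, 0.55],
    [[0, 0, 0], 0, 0.55],
    [[0, 0, 0], 0, 0.55],
    [[0, 0, 0], 0, 0.55],
  ],
)

```text
clock: 12.9
position: [511.3, -370.0, 11.1]
tcp_rot: [2.176, 2.265, 0.0]
ft_force: [0.4, 0.4, -0.2]
gripper_width: 47.0
gripper_force: 0.0
```

Emit:
arm_command(
  rows=[
    [[0, 0, -0.16], 0, 0.55],
    [[0, 0, -0.16], 0, 0.55],
    [[0, 0, -0.16], 0, 0.55],
    [[0, 0, -0.16], 0, 0.55],
    [[0, 0, -0.16], 0, 0.55],
  ],
)

```text
clock: 13.32
position: [515.1, -372.8, 180.8]
tcp_rot: [2.165, 2.254, 0.004]
ft_force: [1.3, -0.7, 1.1]
gripper_width: 46.9
gripper_force: 0.0
```

Run:
```python
from cf import *
c=cam("top"); im=snap("top","top2")
q,f=corefit(c,im,(620,82,np.radians(107))); print(q[:2].round(1),np.degrees(q[2]).round(1),round(f,3))
for x in(437,511):
    q,f=corefit(c,im,(x,-369,np.radians(-88)),5); print(q[:2].round(1),np.degrees(q[2]).round(1),round(f,3))
plan((623,84,175,107))
```

```text
[619.5  82.2] 108.1 0.186
[ 433.9 -372.5] -87.8 0.189
[ 507.7 -369.7] -87.4 0.22
now [ 513.9 -371.9  177. ] th 92.3 w 47.3 t 13.4 F [ 0.3  0.2 -0.5] q [-0.63  0.53  0.29  1.32 -0.    0.9 ]
   [0.1504, 0.0424, 0.0007] turn -0.171 rows 4
   [0.1462, 0.0551, 0.0007] turn -0.171 rows 4
   [0.141, 0.0674, 0.0007] turn -0.171 rows 4
  --
```

Emit:
arm_command(
  rows=[
    [[0.15, 0.042, 0], -0.17, 0.8],
    [[0.15, 0.042, 0], -0.17, 0.8],
    [[0.15, 0.042, 0], -0.17, 0.8],
    [[0.15, 0.042, 0], -0.17, 0.8],
  ],
)

```text
clock: 13.7
position: [546.6, -215.4, 169.5]
tcp_rot: [-2.076, -2.355, -0.0]
ft_force: [0.8, -0.1, -0.5]
gripper_width: 68.1
gripper_force: 0.0
```

Emit:
arm_command(
  rows=[
    [[0.146, 0.055, 0], -0.17, 0.8],
    [[0.146, 0.055, 0], -0.17, 0.8],
    [[0.146, 0.055, 0], -0.17, 0.8],
    [[0.146, 0.055, 0], -0.17, 0.8],
  ],
)

```text
clock: 14.03
position: [583.0, -63.3, 169.6]
tcp_rot: [-1.973, -2.442, 0.001]
ft_force: [1.0, -0.2, 0.5]
gripper_width: 68.3
gripper_force: 0.0
```

Emit:
arm_command(
  rows=[
    [[0.141, 0.067, 0], -0.18, 0.8],
    [[0.141, 0.067, 0], -0.18, 0.8],
    [[0.141, 0.067, 0], -0.18, 0.8],
    [[0.141, 0.067, 0], -0.18, 0.8],
    [[0.141, 0.067, 0], -0.18, 0.8],
  ],
)

```text
clock: 14.45
position: [619.7, 91.7, 169.0]
tcp_rot: [-1.854, -2.534, -0.002]
ft_force: [-0.4, -0.9, -0.2]
gripper_width: 68.7
gripper_force: 0.0
```

Emit:
arm_command(
  rows=[
    [[0, 0, 0], 0, 0.8],
    [[0, 0, 0], 0, 0.8],
  ],
)

```text
clock: 14.62
position: [618.8, 85.1, 169.6]
tcp_rot: [-1.863, -2.528, 0.003]
ft_force: [-0.0, 0.1, 0.3]
gripper_width: 68.5
gripper_force: 0.0
```

Run:
```python
from cf import *
im=camera("wrist"); c=cam("wrist")
q,f=corefit(c,im,(623,84,np.radians(107.5))); print(q,np.degrees(q[2]),f)
plan((622.5,84,58,107.5))
```

```text
[624.92235209  81.45761709   1.86305965] 106.74545480422373 0.10101416613007083
now [618.9  84.3 169.9] th 107.1 w 68.3 t 14.7 F [ 0.7 -0.7 -0.1] q [ 0.14  0.52  0.26  1.31 -0.    1.41]
   [-0.0014, 0.0034, 0.1119] turn -0.013 rows 3
  --
```

Emit:
arm_command(
  rows=[
    [[-0.003, 0.004, 0.112], 0, 0.8],
    [[-0.003, 0.004, 0.112], 0, 0.8],
    [[-0.003, 0.004, 0.112], 0, 0.8],
    [[-0.003, 0.004, 0.112], 0, 0.8],
    [[-0.003, 0.004, 0.112], 0, 0.8],
  ],
)

```text
clock: 15.08
position: [622.4, 81.7, 57.2]
tcp_rot: [-1.866, -2.523, 0.006]
ft_force: [-0.6, -0.2, 1.0]
gripper_width: 68.3
gripper_force: 0.0
```

Emit:
arm_command(
  rows=[
    [[0, 0, 0], 0, 0.3],
    [[0, 0, 0], 0, 0.3],
    [[0, 0, 0], 0, 0.3],
    [[0, 0, 0], 0, 0.3],
    [[0, 0, 0], 0, 0.3],
  ],
  squeeze=50,
)

```text
clock: 15.5
position: [626.4, 83.5, 62.2]
tcp_rot: [1.862, 2.524, 0.006]
ft_force: [-0.5, -1.6, 6.2]
gripper_width: 37.2
gripper_force: 51.6
```

Emit:
arm_command(
  rows=[
    [[0, 0, -0.02], 0, 0.3],
    [[0, 0, -0.05], 0, 0.3],
    [[0, 0, -0.08], 0, 0.3],
    [[0, 0, -0.12], 0, 0.3],
  ],
)

```text
clock: 15.83
position: [622.5, 83.5, 178.1]
tcp_rot: [-1.862, -2.526, 0.005]
ft_force: [0.3, -0.3, -2.1]
gripper_width: 37.1
gripper_force: 50.8
```

Run:
```python
from h import *
plan((585,-301,165,92))
```

```text
now [622.5  83.5 178.1] th 107.2 w 37.1 t 15.8 F [ 0.3 -0.3 -2.1] q [0.13 0.53 0.29 1.34 0.   1.4 ]
   [-0.1781, -0.0748, 0.0065] turn 0.265 rows 5
   [-0.1864, -0.0505, 0.0065] turn 0.265 rows 5
  --
```

Emit:
arm_command(
  rows=[
    [[-0.178, -0.075, 0], 0.26, 0.3],
    [[-0.178, -0.075, 0], 0.26, 0.3],
    [[-0.178, -0.075, 0], 0.26, 0.3],
    [[-0.178, -0.075, 0], 0.26, 0.3],
    [[-0.178, -0.075, 0], 0.26, 0.3],
  ],
)

```text
clock: 16.25
position: [604.4, -112.3, 179.6]
tcp_rot: [2.027, 2.398, -0.001]
ft_force: [-0.4, 1.4, -3.0]
gripper_width: 37.2
gripper_force: 50.9
```

Emit:
arm_command(
  rows=[
    [[-0.186, -0.051, 0.01], 0.26, 0.3],
    [[-0.186, -0.051, 0.01], 0.26, 0.3],
    [[-0.186, -0.051, 0.01], 0.26, 0.3],
    [[-0.186, -0.051, 0.01], 0.26, 0.3],
    [[-0.186, -0.051, 0.01], 0.26, 0.3],
  ],
)

```text
clock: 16.67
position: [585.3, -304.7, 169.0]
tcp_rot: [2.179, 2.261, -0.002]
ft_force: [0.1, -0.1, -2.4]
gripper_width: 37.0
gripper_force: 51.0
```

Emit:
arm_command(
  rows=[
    [[0, 0, 0], 0, 0.3],
    [[0, 0, 0], 0, 0.3],
  ],
)

```text
clock: 16.83
position: [585.6, -302.4, 168.6]
tcp_rot: [-2.18, -2.261, -0.001]
ft_force: [0.5, -0.2, -1.7]
gripper_width: 37.4
gripper_force: 50.9
```

Run:
```python
from h import *
plan((586,-301,16,92)); snap("wrist","w3")
```

```text
now [ 585.6 -302.4  168.6] th 92.1 w 37.4 t 16.8 F [ 0.5 -0.2 -1.7] q [-0.48  0.59  0.37  1.35  0.    1.06]
   [0.0014, 0.0004, 0.1526] turn 0.003 rows 4
  --
```

View pics/w3.png

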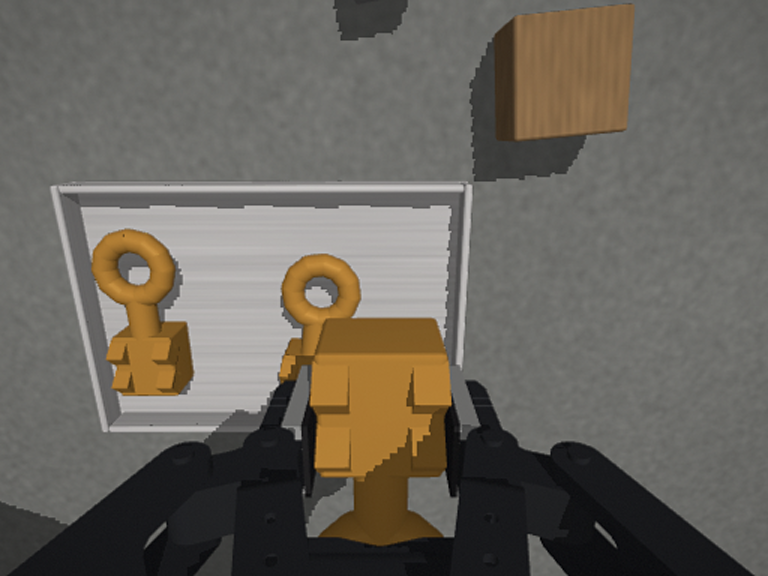

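Emit:
arm_command(
  rows=[
    [[0.001, 0, 0.15], 0, 0.3],
    [[0.001, 0, 0.15], 0, 0.3],
    [[0.001, 0, 0.15], 0, 0.3],
    [[0.001, 0, 0.15], 0, 0.3],
    [[0.001, 0, 0.15], 0, 0.3],
  ],
)

```text
clock: 17.3
position: [590.2, -296.8, 20.6]
tcp_rot: [2.168, 2.267, 0.007]
ft_force: [0.8, 1.7, 4.5]
gripper_width: 36.9
gripper_force: 64.2
```

Emit:
arm_command(
  rows=[
    [[0, 0, 0.001], 0, 0.3],
    [[0, 0, 0.002], 0, 0.3],
    [[0, 0, 0.003], 0, 0.3],
    [[0, 0, 0.004], 0, 0.3],
    [[0, 0, 0.004], 0, 0.3],
  ],
)

```text
clock: 17.72
position: [591.5, -297.4, 20.1]
tcp_rot: [2.166, 2.265, 0.009]
ft_force: [2.5, 3.7, 11.8]
gripper_width: 37.2
gripper_force: 67.2
```

Emit:
arm_command(
  rows=[
    [[0, 0, 0.001], 0, 0.3],
    [[0, 0, 0.001], 0, 0.3],
  ],
)

```text
clock: 17.88
position: [591.9, -297.5, 19.8]
tcp_rot: [2.165, 2.264, 0.01]
ft_force: [1.5, 4.5, 13.3]
gripper_width: 37.7
gripper_force: 68.7
```

Emit:
arm_command(
  rows=[
    [[0, 0, -0.01], 0, 0.3],
    [[0, 0, -0.02], 0, 0.3],
    [[0, 0, -0.02], 0, 0.3],
    [[0, 0, -0.02], 0, 0.3],
  ],
)

```text
clock: 18.22
position: [586.9, -299.1, 34.6]
tcp_rot: [2.175, 2.266, 0.001]
ft_force: [0.5, 0.2, -2.4]
gripper_width: 36.8
gripper_force: 63.3
```

Run:
```python
from h import *
plan()
a=camera("wrist");b=camera("side");c=camera("top")
f=lambda im,x0,y0,w,h:cv2.resize(im[y0:y0+h,x0:x0+w,::-1],(390,290),interpolation=cv2.INTER_CUBIC)
cv2.imwrite("pics/m1.png",np.vstack([np.hstack([f(a,0,0,512,384),f(b,260,100,140,104)]),np.hstack([f(c,350,150,110,120),f(a,150,150,250,186)])]))
```

```text
now [ 586.9 -299.1   34.6] th 92.3 w 36.8 t 18.2 F [ 0.5  0.2 -2.4] q [-0.47  0.69  0.18  1.06 -0.    1.06]
```

View pics/m1.png

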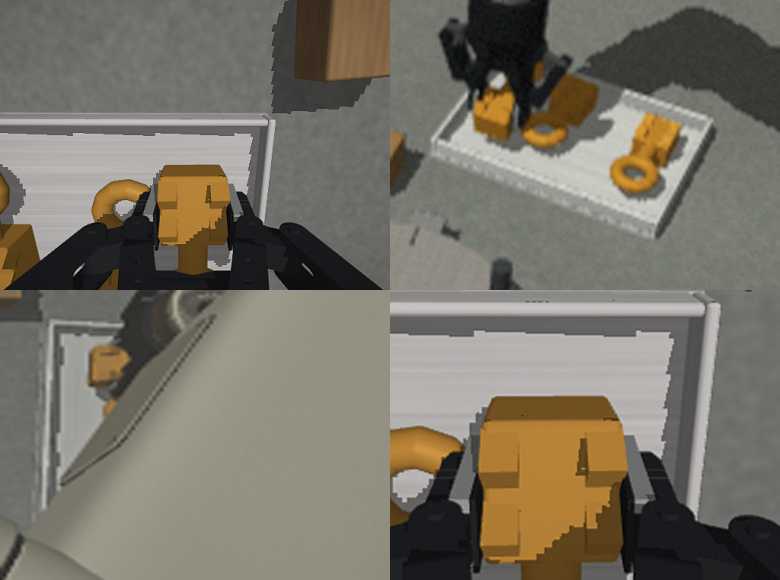

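Run:
```python
from h import *
K=np.array(camera_info("wrist")["camera_matrix"]);T=np.array(camera_info("wrist")["T_tool_cam"])
def px(t): q=K@(T[:3,:3].T@(np.array(t)-T[:3,3])); return ((q[:2]/q[2]+.5)*1.5-.5).round(0)
# core in tool frame: core x = tool x, bottom at tool z=+b, up=-z; pitch about tool y thru (0,0,-19)
for b in (7,):
  for pd in (0,4,8):
    a=np.radians(pd); 
    def tf(u,v,h):
        x,z=u,b-h; dz=z+19; return (x*np.cos(a)+dz*np.sin(a)*1, v, -19+dz*np.cos(a)-x*np.sin(a))
    print(b,pd,"front top",px(tf(21,0,38)),"front bottom",px(tf(21,0,0)),"front bottom corner",px(tf(21,-19,0)),px(tf(21,19,0)),"back top",px(tf(-21,0,30)),"ring near top",px(tf(-64+25,0,23)),px(tf(-64+18*np.cos(2.2)*-1,18+5,25)), "ring side",px(tf(-50,-23,23)))
```

```text
7 0 front top [381. 371.] front bottom [381. 318.] front bottom corner [324. 318.] [437. 318.] back top [381. 483.] ring near top [381. 513.] [449. 552.] ring side [313. 539.]
7 4 front top [381. 377.] front bottom [381. 314.] front bottom corner [323. 315.] [438. 314.] back top [381. 480.] ring near top [381. 506.] [448. 542.] ring side [314. 530.]
7 8 front top [381. 383.] front bottom [381. 312.] front bottom corner [323. 312.] [439. 312.] back top [381. 477.] ring near top [381. 499.] [447. 533.] ring side [315. 521.]
```

Run:
```python
from h import *
plan((587,-299,140,92),(425,-130,140,92),(425,-130,14,92))
```

```text
now [ 585.9 -299.1   33. ] th 92.3 w 37.4 t 18.4 F [ 0.6  0.7 -1.8] q [-0.47  0.69  0.18  1.06  0.    1.06]
   [0.0, 0.0011, -0.107] turn 0.01 rows 3
  --
   [0.0873, -0.078, -0.0] turn -0.0 rows 3
   [0.0873, -0.078, -0.0] turn -0.0 rows 3
  --
   [0.0, 0.0, 0.126] turn -0.0 rows 4
  --
```

Emit:
arm_command(
  rows=[
    [[0, 0, -0.107], 0, 0.3],
    [[0, 0, -0.107], 0, 0.3],
    [[0, 0, -0.107], 0, 0.3],
  ],
)

```text
clock: 18.62
position: [587.1, -300.3, 143.7]
tcp_rot: [2.175, 2.263, 0.001]
ft_force: [1.2, -0.5, -1.7]
gripper_width: 37.2
gripper_force: 63.2
```

Emit:
arm_command(
  rows=[
    [[0.175, -0.156, 0], 0, 0.3],
    [[0.175, -0.156, 0], 0, 0.3],
    [[0.175, -0.156, 0], 0, 0.3],
    [[0.175, -0.156, 0], 0, 0.3],
    [[0.175, -0.156, 0], 0, 0.3],
  ],
)

```text
clock: 19.03
position: [439.2, -148.5, 139.8]
tcp_rot: [-2.176, -2.263, 0.001]
ft_force: [0.2, 0.3, -1.4]
gripper_width: 37.1
gripper_force: 63.2
```

Emit:
arm_command(
  rows=[
    [[0.02, -0.02, 0], 0, 0.3],
    [[0.02, -0.02, 0], 0, 0.3],
    [[0.02, -0.02, 0], 0, 0.3],
  ],
)

```text
clock: 19.28
position: [419.2, -129.7, 140.4]
tcp_rot: [-2.175, -2.266, 0.001]
ft_force: [0.0, -0.3, -2.0]
gripper_width: 37.1
gripper_force: 63.0
```

Emit:
arm_command(
  rows=[
    [[0, 0, 0.122], 0, 0.3],
    [[0, 0, 0.122], 0, 0.3],
    [[0, 0, 0.122], 0, 0.3],
    [[0, 0, 0.122], 0, 0.3],
    [[0, 0, 0.122], 0, 0.3],
  ],
)

```text
clock: 19.7
position: [419.2, -130.6, 17.0]
tcp_rot: [-2.174, -2.26, 0.005]
ft_force: [-0.0, -0.6, -2.4]
gripper_width: 37.1
gripper_force: 63.1
```

Emit:
arm_command(
  rows=[
    [[0, 0, 0.001], 0, 0.3],
    [[0, 0, 0.002], 0, 0.3],
    [[0, 0, 0.002], 0, 0.3],
  ],
)

```text
clock: 19.95
position: [423.3, -131.5, 19.0]
tcp_rot: [2.174, 2.262, 0.004]
ft_force: [-0.2, 1.0, -2.5]
gripper_width: 37.1
gripper_force: 63.1
```

Emit:
arm_command(
  rows=[
    [[0, 0, 0.002], 0, 0.3],
    [[0, 0, 0.004], 0, 0.3],
    [[0, 0, 0.006], 0, 0.3],
    [[0, 0, 0.008], 0, 0.3],
    [[0, 0, 0.008], 0, 0.3],
  ],
)

```text
clock: 20.37
position: [420.5, -130.4, 8.5]
tcp_rot: [-2.176, -2.265, 0.0]
ft_force: [0.5, 0.2, -2.4]
gripper_width: 37.3
gripper_force: 63.1
```

Emit:
arm_command(
  rows=[
    [[0, 0, 0.001], 0, 0.3],
    [[0, 0, 0.002], 0, 0.3],
    [[0, 0, 0.003], 0, 0.3],
    [[0, 0, 0.003], 0, 0.3],
  ],
)

```text
clock: 20.7
position: [420.9, -130.7, 6.7]
tcp_rot: [2.176, 2.265, 0.0]
ft_force: [-2.4, 0.2, 9.3]
gripper_width: 37.1
gripper_force: 63.5
```

Emit:
arm_command(
  rows=[
    [[0, 0, -0.001], 0, 0.6],
    [[0, 0, -0.001], 0, 0.6],
    [[0, 0, -0.001], 0, 0.6],
    [[0, 0, -0.001], 0, 0.6],
  ],
)

```text
clock: 21.03
position: [421.1, -130.6, 6.8]
tcp_rot: [2.176, 2.265, 0.0]
ft_force: [0.2, 0.1, -0.4]
gripper_width: 51.3
gripper_force: 0.0
```

Emit:
arm_command(
  rows=[
    [[0, 0, -0.007], 0, 0.6],
    [[0, 0, -0.014], 0, 0.6],
    [[0, 0, -0.014], 0, 0.6],
    [[0, 0, -0.014], 0, 0.6],
  ],
)

```text
clock: 21.37
position: [421.6, -130.8, 21.6]
tcp_rot: [2.175, 2.264, 0.001]
ft_force: [-0.8, 0.4, 0.5]
gripper_width: 51.1
gripper_force: 0.0
```

Emit:
arm_command(
  rows=[
    [[0, 0, 0], 0, 0.3],
    [[0, 0, 0], 0, 0.3],
    [[0, 0, 0], 0, 0.3],
    [[0, 0, 0], 0, 0.3],
    [[0, 0, 0], 0, 0.3],
  ],
  squeeze=60,
)

```text
clock: 21.78
position: [421.1, -130.7, 21.3]
tcp_rot: [2.176, 2.265, 0.0]
ft_force: [-0.3, -0.6, 6.6]
gripper_width: 36.6
gripper_force: 60.7
```

Emit:
arm_command(
  rows=[
    [[0, 0, -0.02], 0, 0.3],
    [[0, 0, -0.05], 0, 0.3],
    [[0, 0, -0.08], 0, 0.3],
    [[0, 0, -0.11], 0, 0.3],
  ],
)

```text
clock: 22.12
position: [419.5, -130.1, 131.0]
tcp_rot: [-2.175, -2.263, 0.002]
ft_force: [1.0, -0.7, -3.1]
gripper_width: 36.7
gripper_force: 61.2
```

Run:
```python
from h import *
plan((587,-301,145,92)); im=snap("wrist","w4",1)
```

```text
now [ 419.5 -130.1  131. ] th 92.3 w 36.7 t 22.1 F [ 1.  -0.7 -3.1] q [-0.3   0.2  -0.32  1.05  0.    1.23]
   [-0.0887, 0.0802, -0.007] turn 0.005 rows 3
   [-0.0885, 0.0805, -0.007] turn 0.005 rows 3
  --
```

View pics/w4.png

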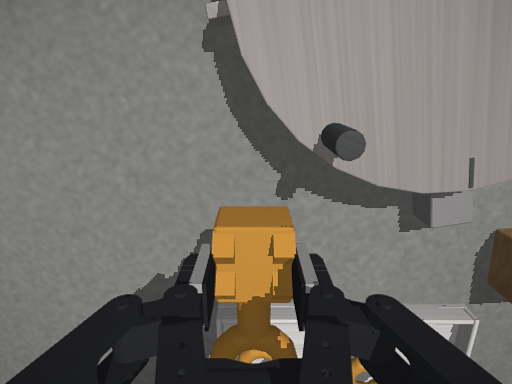

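Emit:
arm_command(
  rows=[
    [[-0.089, 0.08, -0.01], 0, 0.3],
    [[-0.089, 0.08, -0.01], 0, 0.3],
    [[-0.089, 0.08, -0.01], 0, 0.3],
    [[-0.089, 0.08, -0.01], 0, 0.3],
  ],
)

```text
clock: 22.5
position: [509.4, -221.2, 140.2]
tcp_rot: [2.176, 2.258, 0.001]
ft_force: [1.2, -0.7, -2.5]
gripper_width: 36.4
gripper_force: 61.4
```

Emit:
arm_command(
  rows=[
    [[-0.088, 0.08, 0], 0.01, 0.3],
    [[-0.088, 0.08, 0], 0.01, 0.3],
    [[-0.088, 0.08, 0], 0.01, 0.3],
    [[-0.088, 0.08, 0], 0.01, 0.3],
    [[-0.088, 0.08, 0], 0.01, 0.3],
  ],
)

```text
clock: 22.92
position: [587.5, -301.7, 137.2]
tcp_rot: [-2.181, -2.255, 0.002]
ft_force: [-0.5, 1.0, -2.5]
gripper_width: 36.1
gripper_force: 61.5
```

Emit:
arm_command(
  rows=[
    [[0, 0, 0], 0, 0.3],
    [[0, 0, 0], 0, 0.3],
  ],
)

```text
clock: 23.08
position: [586.6, -299.9, 140.2]
tcp_rot: [-2.18, -2.259, 0.001]
ft_force: [-0.3, 0.6, -2.4]
gripper_width: 36.6
gripper_force: 61.5
```

Run:
```python
from h import *
plan((587,-301,30,92))
```

```text
now [ 586.6 -299.9  140.2] th 92.0 w 36.6 t 23.1 F [-0.3  0.6 -2.4] q [-0.47  0.61  0.33  1.29  0.    1.06]
   [-0.0011, 0.0004, 0.1102] turn 0.001 rows 3
  --
```

Emit:
arm_command(
  rows=[
    [[-0.001, 0, 0.104], 0, 0.3],
    [[-0.001, 0, 0.104], 0, 0.3],
    [[-0.001, 0, 0.104], 0, 0.3],
    [[-0.001, 0, 0.104], 0, 0.3],
    [[-0.001, 0, 0.104], 0, 0.3],
  ],
)

```text
clock: 23.5
position: [586.3, -300.7, 36.5]
tcp_rot: [-2.179, -2.259, 0.002]
ft_force: [1.0, 0.4, -1.8]
gripper_width: 36.2
gripper_force: 61.6
```

Emit:
arm_command(
  rows=[
    [[0, 0, 0.002], 0, 0.3],
    [[0, 0, 0.004], 0, 0.3],
    [[0, 0, 0.005], 0, 0.3],
    [[0, 0, 0.005], 0, 0.3],
  ],
)

```text
clock: 23.83
position: [588.7, -302.4, 33.5]
tcp_rot: [2.18, 2.258, 0.001]
ft_force: [0.1, -0.1, -3.0]
gripper_width: 36.3
gripper_force: 61.6
```

Emit:
arm_command(
  rows=[
    [[0, 0, 0.002], 0, 0.3],
    [[0, 0, 0.004], 0, 0.3],
    [[0, 0, 0.006], 0, 0.3],
    [[0, 0, 0.006], 0, 0.3],
  ],
)

```text
clock: 24.17
position: [588.2, -301.9, 26.4]
tcp_rot: [2.182, 2.26, 0.001]
ft_force: [-1.3, 1.5, 1.6]
gripper_width: 36.6
gripper_force: 63.0
```

Emit:
arm_command(
  rows=[
    [[0, 0, 0.001], 0, 0.3],
    [[0, 0, 0.002], 0, 0.3],
    [[0, 0, 0.002], 0, 0.3],
  ],
)

```text
clock: 24.42
position: [588.3, -301.9, 26.4]
tcp_rot: [2.181, 2.259, 0.001]
ft_force: [-3.8, 3.5, 10.0]
gripper_width: 36.3
gripper_force: 64.1
```

Emit:
arm_command(
  rows=[
    [[0, 0, -0.002], 0, 0.55],
    [[0, 0, -0.002], 0, 0.55],
    [[0, 0, -0.002], 0, 0.55],
    [[0, 0, -0.002], 0, 0.55],
  ],
)

```text
clock: 24.75
position: [588.0, -302.1, 25.7]
tcp_rot: [2.182, 2.26, 0.0]
ft_force: [0.5, 1.1, 1.4]
gripper_width: 46.8
gripper_force: 0.6
```

Emit:
arm_command(
  rows=[
    [[0, 0, -0.13], 0, 0.55],
    [[0, 0, -0.13], 0, 0.55],
    [[0, 0, -0.13], 0, 0.55],
    [[0, 0, -0.13], 0, 0.55],
  ],
)

```text
clock: 25.08
position: [591.7, -304.2, 164.9]
tcp_rot: [2.173, 2.25, 0.006]
ft_force: [1.3, -0.1, 1.6]
gripper_width: 46.9
gripper_force: 0.0
```

Run:
```python
from h import *
plan((470,-60,170,120),(430,106,170,147))
```

```text
now [ 591.7 -304.2  164.9] th 92.0 w 46.9 t 25.1 F [ 1.3 -0.1  1.6] q [-0.47  0.59  0.37  1.33 -0.    1.06]
   [0.1242, -0.0565, -0.0026] turn -0.489 rows 4
   [0.1342, -0.0248, -0.0026] turn -0.489 rows 4
  --
   [0.1638, 0.0484, -0.0] turn -0.942 rows 5
  --
```

Emit:
arm_command(
  rows=[
    [[0.124, -0.057, -0.005], -0.49, 0.5],
    [[0.124, -0.057, -0.005], -0.49, 0.5],
    [[0.124, -0.057, -0.005], -0.49, 0.5],
    [[0.124, -0.057, -0.005], -0.49, 0.5],
  ],
)

```text
clock: 25.42
position: [522.6, -175.7, 159.9]
tcp_rot: [-1.883, -2.508, 0.001]
ft_force: [-0.4, 0.0, -0.5]
gripper_width: 42.9
gripper_force: 0.0
```

Emit:
arm_command(
  rows=[
    [[0.134, -0.025, -0.005], -0.49, 0.5],
    [[0.134, -0.025, -0.005], -0.49, 0.5],
    [[0.134, -0.025, -0.005], -0.49, 0.5],
    [[0.134, -0.025, -0.005], -0.49, 0.5],
  ],
)

```text
clock: 25.75
position: [462.2, -54.7, 165.5]
tcp_rot: [-1.563, -2.721, 0.0]
ft_force: [-0.3, -0.0, 0.2]
gripper_width: 42.5
gripper_force: 0.0
```

Emit:
arm_command(
  rows=[
    [[0.164, 0.048, 0], -0.94, 0.5],
    [[0.164, 0.048, 0], -0.94, 0.5],
    [[0.164, 0.048, 0], -0.94, 0.5],
    [[0.164, 0.048, 0], -0.94, 0.5],
    [[0.164, 0.048, 0], -0.94, 0.5],
  ],
)

```text
clock: 26.17
position: [423.7, 112.8, 165.8]
tcp_rot: [-0.877, -3.016, -0.003]
ft_force: [0.4, -0.0, -0.1]
gripper_width: 42.8
gripper_force: 0.0
```

Emit:
arm_command(
  rows=[
    [[0, 0, 0], 0, 0.5],
    [[0, 0, 0], 0, 0.5],
    [[0, 0, 0], 0, 0.5],
  ],
)

```text
clock: 26.42
position: [425.3, 106.6, 165.7]
tcp_rot: [0.895, 3.011, -0.001]
ft_force: [0.3, 0.7, 1.3]
gripper_width: 42.7
gripper_force: 0.0
```

Run:
```python
from cf import *
plan((430.5,106.5,78,147))
a=camera("wrist");b=camera("side");c=camera("top")
cv2.imwrite("pics/raw_w5.png",a[:,:,::-1]);cv2.imwrite("pics/raw_top3.png",c[:,:,::-1])
f=lambda im,x0,y0,w,h:cv2.resize(im[y0:y0+h,x0:x0+w,::-1],(390,290),interpolation=cv2.INTER_CUBIC)
cv2.imwrite("pics/m2.png",np.vstack([np.hstack([f(a,0,0,512,384),f(b,180,60,280,208)]),np.hstack([f(c,150,110,300,223),f(c,340,150,110,120)])]))
q,ff=corefit(cam("top"),c,(585,-303,np.radians(92)),5); print(q[:2].round(1),np.degrees(q[2]).round(1),round(ff,3))
```

```text
now [425.3 106.6 165.7] th 146.9 w 42.7 t 26.4 F [0.3 0.7 1.3] q [ 0.25  0.16 -0.27  1.14 -0.    0.82]
   [-0.0044, 0.0027, 0.0877] turn -0.004 rows 3
  --
[ 583.4 -305.1] 93.4 0.2
```

View pics/m2.png

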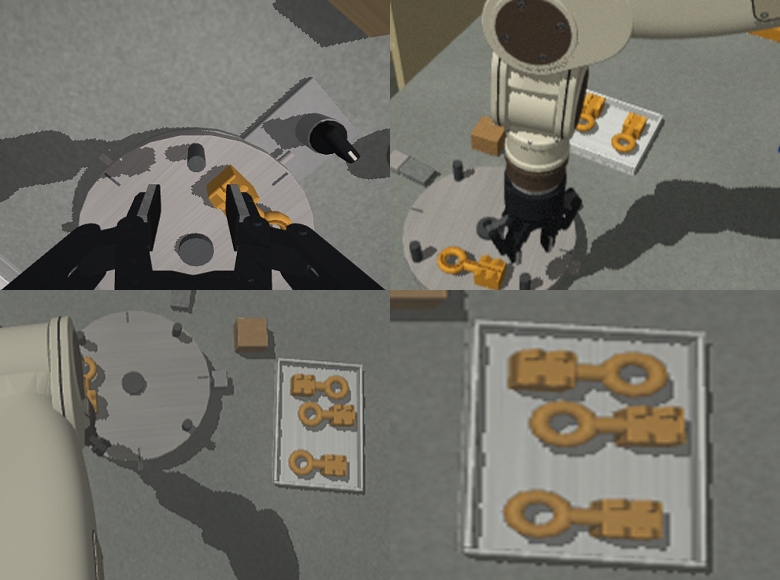

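Run:
```python
from cf import *
c=cam("wrist"); a=cv2.imread("pics/raw_w5.png")
for z in(97,55): print(z,w2p(c,(430.4,106.5,z)).round(1), (w2p(c,(430.4,106.5,z))*np.array([390/512,290/384])).round(0))
t=cv2.imread("pics/raw_top3.png")[:,:,::-1].copy()
q,ff=corefit(cam("top"),t,(535,-365,np.radians(-88)),5); print(q[:2].round(1),np.degrees(q[2]).round(1),round(ff,3))
cv2.imwrite("pics/m3.png",np.hstack([cv2.resize(a[150:270,200:340],None,fx=3,fy=3),cv2.resize(t[175:255,350:430,::-1],None,fx=4,fy=4)[:360]][:1]))
```

```text
97 [259.3 213.7] [198. 161.]
55 [258.5 195. ] [197. 147.]
[ 535.1 -385.4] -83.7 0.131
```

View pics/m3.png

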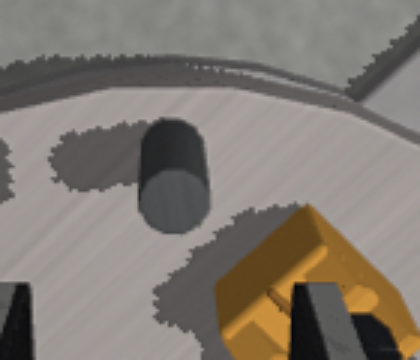

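Emit:
arm_command(
  rows=[
    [[-0.004, 0.003, 0], 0, 0.35],
    [[-0.004, 0.003, 0], 0, 0.35],
    [[-0.004, 0.003, 0.03], 0, 0.35],
    [[-0.004, 0.003, 0.06], 0, 0.35],
    [[-0.004, 0.003, 0.084], 0, 0.35],
  ],
)

```text
clock: 26.98
position: [430.0, 107.6, 80.6]
tcp_rot: [0.894, 3.011, 0.0]
ft_force: [0.5, 0.3, 0.4]
gripper_width: 30.1
gripper_force: 0.0
```

Emit:
arm_command(
  rows=[
    [[0, 0, 0], 0, 0.35],
    [[0, 0, 0], 0, 0.26],
    [[0, 0, 0], 0, 0.26],
    [[0, 0, 0], 0, 0.26],
  ],
  squeeze=20,
)

```text
clock: 27.32
position: [431.4, 108.4, 83.5]
tcp_rot: [0.892, 3.009, 0.003]
ft_force: [0.1, -0.1, -0.2]
gripper_width: 22.2
gripper_force: 0.0
```

Run:
```python
from h import *
plan((430.4,106.5,82,146.8)); print(state()["gripper_force"])
```

```text
now [431.4 108.4  83.5] th 147.0 w 22.2 t 27.3 F [ 0.1 -0.1 -0.2] q [ 0.25  0.26 -0.39  0.92 -0.    0.82]
   [-0.0002, -0.0021, 0.0015] turn 0.007 rows 1
  --
0.0
```

Emit:
arm_command(
  rows=[
    [[-0.0004, -0.0104, 0], -0.157, 0.26],
    [[-0.0016, -0.0206, 0], -0.314, 0.26],
    [[-0.0036, -0.0308, 0], -0.471, 0.26],
    [[-0.0065, -0.0408, 0], -0.628, 0.26],
    [[-0.01, -0.0505, 0], -0.785, 0.26],
  ],
)

```text
clock: 27.73
position: [412.0, 60.6, 83.7]
tcp_rot: [0.28, 3.125, 0.003]
ft_force: [0.1, 1.8, 0.9]
gripper_width: 22.2
gripper_force: 0.6
```

Emit:
arm_command(
  rows=[
    [[-0.0004, -0.0104, 0], -0.157, 0.26],
    [[-0.0016, -0.0206, 0], -0.314, 0.26],
    [[-0.0036, -0.0308, 0], -0.471, 0.26],
    [[-0.0065, -0.0408, 0], -0.628, 0.26],
    [[-0.01, -0.0505, 0], -0.785, 0.26],
  ],
)

```text
clock: 28.15
position: [412.2, 8.7, 83.5]
tcp_rot: [-0.334, 3.121, 0.001]
ft_force: [-0.6, 1.3, 0.8]
gripper_width: 22.1
gripper_force: 0.6
```

Emit:
arm_command(
  rows=[
    [[-0.0004, -0.0104, 0], -0.157, 0.26],
    [[-0.0016, -0.0206, 0], -0.314, 0.26],
    [[-0.0036, -0.0308, 0], -0.471, 0.26],
    [[-0.0065, -0.0408, 0], -0.628, 0.26],
    [[-0.01, -0.0505, 0], -0.785, 0.26],
  ],
)

```text
clock: 28.57
position: [432.3, -38.9, 83.3]
tcp_rot: [-0.936, 2.997, -0.001]
ft_force: [-0.6, 1.2, 1.0]
gripper_width: 22.1
gripper_force: 0.6
```

Emit:
arm_command(
  rows=[
    [[0, 0, 0], 0, 0.26],
    [[0, 0, 0], 0, 0.26],
  ],
)

```text
clock: 28.73
position: [433.5, -39.1, 83.4]
tcp_rot: [-0.925, 2.998, -0.003]
ft_force: [-0.5, -0.9, 0.2]
gripper_width: 22.2
gripper_force: 0.4
```

Run:
```python
from h import *
h=np.array([540.9,34.2]); p,_,_=pose(); d=p[:2]-h; print("r",np.hypot(*d),"ang",np.degrees(np.arctan2(d[1],d[0]))%360)
plan((468.6,-76.3,83,236.8))
```

```text
r 130.0441001227641 ang 214.32300992246599
now [433.5 -39.1  83.4] th -145.7 w 22.2 t 28.7 F [-0.5 -0.9  0.2] q [-0.09  0.24 -0.41  0.91 -0.   -0.69]
   [-0.0081, -0.0505, 0.0004] turn -0.786 rows 4
  --
```

Emit:
arm_command(
  rows=[
    [[0, -0.011, 0], -0.17, 0.26],
    [[-0.001, -0.022, 0], -0.34, 0.26],
    [[-0.003, -0.033, 0], -0.5, 0.26],
    [[-0.006, -0.044, 0], -0.66, 0.26],
    [[-0.008, -0.0505, 0], -0.785, 0.26],
  ],
)

```text
clock: 29.15
position: [465.8, -74.2, 82.2]
tcp_rot: [1.501, -2.759, -0.007]
ft_force: [-5.4, 6.3, 6.0]
gripper_width: 22.3
gripper_force: 4.1
```

Emit:
arm_command(
  rows=[
    [[0, 0, 0], 0, 0.26],
    [[0, 0, 0], 0, 0.26],
    [[0, 0, 0], 0, 0.26],
  ],
)

```text
clock: 29.4
position: [466.8, -75.2, 82.2]
tcp_rot: [-1.496, 2.762, -0.001]
ft_force: [-0.3, -0.1, -0.4]
gripper_width: 22.2
gripper_force: 0.0
```

Run:
```python
from h import *
h=np.array([540.9,34.2]); p,_,_=pose(); d=p[:2]-h; print("r",np.hypot(*d),"ang",np.degrees(np.arctan2(d[1],d[0]))%360)
plan((468.6,-76.3,83,236.8)); print(state()["gripper_force"])
```

```text
r 132.12325841124132 ang 235.89825065974503
now [466.8 -75.2  82.2] th -123.1 w 22.2 t 29.4 F [-0.3 -0.1 -0.4] q [-0.16  0.31 -0.32  0.94  0.   -1.15]
   [-0.0001, -0.0021, -0.0008] turn 0.003 rows 1
  --
0.0
```

Emit:
arm_command(
  rows=[
    [[0, 0, 0], 0, 0.35],
    [[0, 0, 0], 0, 0.35],
    [[0, 0, -0.04], 0, 0.35],
    [[0, 0, -0.08], 0, 0.35],
    [[0, 0, -0.12], 0, 0.35],
  ],
)

```text
clock: 29.82
position: [465.7, -75.3, 202.7]
tcp_rot: [1.497, -2.76, -0.002]
ft_force: [2.4, 0.1, 0.3]
gripper_width: 29.8
gripper_force: 0.0
```

Run:
```python
from h import *
plan((440,100,300,180))
```

```text
now [465.7 -75.3 202.7] th -123.1 w 29.8 t 29.8 F [2.4 0.1 0.3] q [-0.16  0.2  -0.12  1.25 -0.   -1.15]
   [-0.0665, 0.0586, -0.0487] turn 0.994 rows 4
   [-0.0305, 0.0832, -0.0487] turn 0.994 rows 4
  --
```

Emit:
arm_command(
  rows=[
    [[-0.067, 0.059, -0.049], 0.99, 0.35],
    [[-0.067, 0.059, -0.049], 0.99, 0.35],
    [[-0.067, 0.059, -0.049], 0.99, 0.35],
    [[-0.067, 0.059, -0.049], 0.99, 0.35],
  ],
)

```text
clock: 30.15
position: [454.7, 16.1, 254.3]
tcp_rot: [-0.798, 3.032, 0.0]
ft_force: [-0.4, -1.0, 0.2]
gripper_width: 30.1
gripper_force: 0.0
```

Emit:
arm_command(
  rows=[
    [[-0.03, 0.083, -0.049], 0.99, 0.35],
    [[-0.03, 0.083, -0.049], 0.99, 0.35],
    [[-0.03, 0.083, -0.049], 0.99, 0.35],
    [[-0.03, 0.083, -0.049], 0.99, 0.35],
    [[-0.03, 0.083, -0.049], 0.99, 0.35],
  ],
)

```text
clock: 30.57
position: [439.0, 101.1, 300.8]
tcp_rot: [-0.034, 3.139, 0.001]
ft_force: [0.0, -0.1, -0.3]
gripper_width: 30.1
gripper_force: 0.0
```

Emit:
arm_command(
  rows=[
    [[0, 0, 0], 0, 0.35],
    [[0, 0, 0], 0, 0.35],
    [[0, 0, 0], 0, 0.35],
  ],
)

```text
clock: 30.82
position: [438.6, 99.0, 299.2]
tcp_rot: [0.035, -3.14, 0.001]
ft_force: [0.0, -0.0, -0.1]
gripper_width: 30.2
gripper_force: 0.0
```

Run:
```python
from h import *
plan(); snap("wrist","w6"); snap("top","top4")
c=cam("wrist")
t=cv2.imread("pics/raw_top4.png")
for n,z,P in (("knob",82,(500,235)),):print(w2p(c,(*P,z)),w2p(cam("top"),(*P,z)))
```

```text
now [438.6  99.  299.2] th -178.7 w 30.2 t 30.8 F [ 0.  -0.  -0.1] q [ 0.22  0.12  0.03  1.48 -0.    0.2 ]
[365.60559534 214.83397046] [167.91754783 185.73114838]
```

View pics/w6.png

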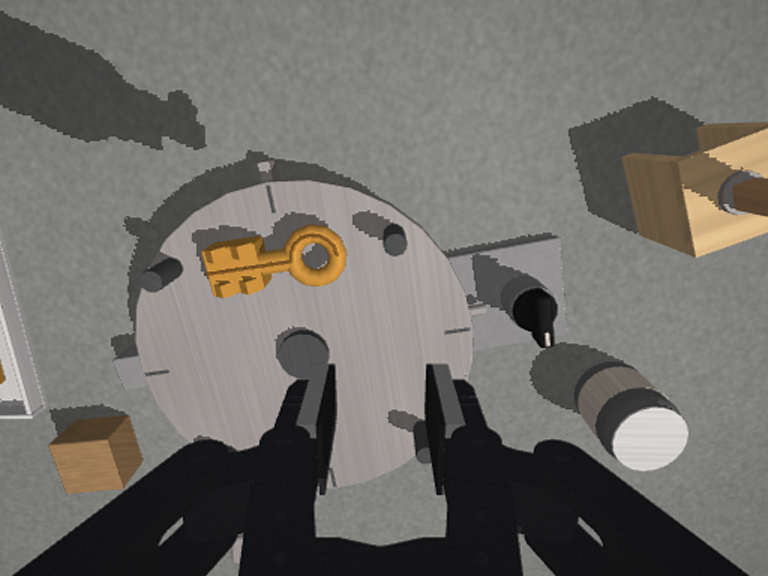

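Run:
```python
from h import *
a=cv2.cvtColor(cv2.imread("pics/raw_w6.png"),cv2.COLOR_BGR2GRAY); t=cv2.cvtColor(cv2.imread("pics/raw_top4.png"),cv2.COLOR_BGR2GRAY)
def show(g,x0,x1,y0,y1):
    print(x0,y0)
    for r in g[y0:y1,x0:x1]: print("".join("%4d"%v for v in r))
show(a,338,376,186,236)
print();show(t,156,184,172,202)
```

```text
338 186
  80  79  71  66  68  67  67  66  68  69  68  68  69  68  69  68  67  65  70  82 110 150 149 148 148 147 148 147 147 147 145 146 147 148 146 146 144 134
  80  72  67  66  67  67  67  67  67  68  68  69  68  67  68  68  68  68  68  66  76 111 151 149 148 148 148 147 147 147 146 146 147 146 147 147 146 139
  70  67  66  67  67  67  67  68  68  68  67  67  67  67  67  67  68  68  67  67  67  76 112 153 150 148 147 147 147 147 145 146 147 148 147 147 145 139
  65  65  66  65  66  67  67  67  68  67  67  67  66  67  67  66  66  67  67  68  67  65  74 108 138 151 148 147 147 146 146 145 147 147 147 147 148 150
  65  66  66  67  67  67  68  66  66  66  66  66  66  67  66  66  67  66  66  68  68  66  67  71  93 139 150 149 148 147 145 146 146 147 148 147 147 142
  65  64  66  67  65  67  66  66  66  66  65  66  65  67  72  78  82  82  82  80  64  74  97  87  68  92 138 150 147 146 145 145 146 145 146 145 145 139
  65  66  65  66  65  66  66  66  65  66  65  70  77  79  80  63  52  51  37  30  23  28  38  76 129  93  91 133 148 146 145 145 145 145 145 145 153 172
  64  64  65  65  64 
[... 9256 characters left out ...]
36 133 133 131 129 127
 154 154 153 153 152 152 151 150 150 149 148 147 147 147 145 144 144 143 142 140 139 137 136 134 134 131 130 128
 155 155 154 152 153 152 152 151 151 149 149 148 147 147 146 144 144 143 141 141 138 139 138 135 134 132 129 129
 154 155 154 153 153 152 151 150 152 150 149 149 148 146 147 146 144 143 143 141 141 138 138 136 133 133 131 128
 155 155 154 153 153 152 152 151 150 149 150 149 148 147 147 146 144 144 143 142 140 139 138 136 136 134 131 129
 154 154 155 154 152 153 151 151 150 150 149 149 148 148 147 146 145 144 144 142 141 139 138 138 135 134 132 130
 155 155 155 153 153 152 152 152 151 150 149 148 149 149 148 146 145 144 144 143 142 140 139 137 136 134 133 131
```

Run:
```python
from h import *
from cf import *
c=cam("wrist"); A_=p2w(c,362.3,197.5,82);B_=p2w(c,363.4,231,82); print(A_,B_,(A_+B_)/2,np.linalg.norm(A_-B_),np.degrees(np.arctan2(*(B_-A_)[[1,0]])))
print("white",p2w(c,364,226,82))
# from initial top view
t=cv2.cvtColor(cv2.imread("pics/raw_top0.png"),cv2.COLOR_BGR2GRAY)
for r in t[172:200,158:184]: print("".join("%4d"%v for v in r))
im=cv2.imread("pics/raw_w6.png")[:,:,::-1].copy()
h=np.array([540.9,34.2]);a=np.radians(90); g=np.array([491.5,113.7])-h; g=h+np.array([-g[1],g[0]]); print("pred fresh",g)
q,f=corefit(c,im,(*g,np.radians(282.7-360))); print(q[:2],np.degrees(q[2]),f)
```

```text
[477.8963861  228.13668925  82.        ] [521.49822863 235.10243949  82.        ] [499.69730736 231.61956437  82.        ] 44.15475453696778 9.07676600128847
white [514.7713152  234.96945847  82.        ]
 116 115 103 114 113 114 115 115 114 114 114 115 111 110 111 112 111 110 113 110 110 109 109 111 109 111
 114 115 114 116 113 114 114 116 119 116 114 114 109 110  97 110  98 107 109 106 118 110 112 114 113 115
 114 113  99 113 114 100 111 114 120 113 114 137 115 114 110 116 112 114 115 115 119 116 116 118 117 119
 114 117 112 116 117 110 114 117 117 116 116 126 117 117 117 116 118 117 117 118 117 118 117 116 117 117
 103 116 117 116 117 116 118 116 117 119 117 118 118 118 117 117 117 117 118 117 116 117 116 116 115 117
  95 115 116 118 117 116 117 117 119  90  91  82  91 118 117 117 117 118 118 117 116 117 117 116 117 117
  93 115 116 118 116 117 118 120  78  74 105  54  57  91 119 118 118 118 118 116 116 116 118 117 116 117
 105 116 116 116 116 117 119 121  52  95 141  56  49  57  91 120 118 117 118 118 116 116 116 117 117 116
 111 117 117 117 116 118 119 123  52  83 167  56  51  4
[... 1436 characters left out ...]
119 121 108  61  58  60  57  58  54  54  53  54  51  66  75  71  70  68  69  77  78
 111 114 119 119 118 118 121 121 103  55  54  55  56  55  53  52  59  73  72  72  69  69  70  74  78  79
 112 114 118 119 118 119 119 120 119  68  54  54  53  53  52  64  74  74  72  70  70  69  72  78  78  78
 112 115 118 119 119 118 118 118 120 109  86  61  61  63  67  72  74  72  70  70  70  72  77  78  78  77
 112 114 119 119 118 117 119 119 118 120 115  99  77  69  72  71  72  70  72  70  73  77  77  78  78  76
 110 106 119 119 118 118 120 118 118 119 120 117 112  98  72  72  71  74  75  76  76  78  78  77  78  78
pred fresh [461.4 -15.2]
[461.23475094 -15.65314249] -80.25619740197722 0.11652663629495662
```

Run:
```python
from h import *
plan((500,233,140,190.5),(500,233,66,190.5))
c=cam("wrist")
for z,r in((40,17),(50,17),(58,17),(62,17),(58,19),(50,19)):
    P=np.array([w2p(c,(500+r*np.cos(t),233+r*np.sin(t),z)) for t in np.linspace(0,6.28,60)]); print(z,r,P.min(0).round(1),P.max(0).round(1))
print("obs body: col min 341.7, max 371, row min 191.5")
```

```text
now [438.7  99.  299.3] th -178.8 w 29.9 t 30.9 F [ 0.5 -1.2 -0.6] q [ 0.22  0.12  0.03  1.48 -0.    0.2 ]
   [-0.0321, 0.0663, 0.0797] turn -0.162 rows 3
   [-0.0373, 0.0635, 0.0797] turn -0.162 rows 3
  --
   [0.0, 0.0, 0.074] turn -0.0 rows 2
  --
40 17 [340.9 191. ] [366.4 214.8]
50 17 [342.9 193.3] [369.  217.7]
58 17 [344.6 195.3] [371.1 220. ]
62 17 [345.4 196.3] [372.2 221.2]
58 19 [343.  193.8] [372.7 221.4]
50 19 [341.4 191.8] [370.5 219.1]
obs body: col min 341.7, max 371, row min 191.5
```

Emit:
arm_command(
  rows=[
    [[-0.032, 0.066, 0.08], -0.16, 0.5],
    [[-0.032, 0.066, 0.08], -0.16, 0.5],
    [[-0.032, 0.066, 0.08], -0.16, 0.5],
  ],
)

```text
clock: 31.17
position: [469.5, 167.1, 217.1]
tcp_rot: [0.16, -3.136, -0.0]
ft_force: [-0.3, 0.3, 0.1]
gripper_width: 43.0
gripper_force: 0.0
```

Emit:
arm_command(
  rows=[
    [[-0.037, 0.064, 0.08], -0.16, 0.5],
    [[-0.037, 0.064, 0.08], -0.16, 0.5],
    [[-0.037, 0.064, 0.08], -0.16, 0.5],
    [[-0.037, 0.064, 0.08], -0.16, 0.5],
    [[-0.037, 0.064, 0.08], -0.16, 0.5],
  ],
)

```text
clock: 31.58
position: [498.7, 233.4, 137.9]
tcp_rot: [0.286, -3.124, 0.003]
ft_force: [-0.6, 0.1, 0.1]
gripper_width: 42.5
gripper_force: 0.0
```

Run:
```python
from h import *
plan((500,233,65,190.5))
im=camera("wrist"); c=cam("wrist"); g=cv2.cvtColor(im,cv2.COLOR_RGB2GRAY)
u=w2p(c,(500,233,82)); print(u)
w=(im.min(2)>150).astype(np.uint8); n,l,s,ct=cv2.connectedComponentsWithStats(w)
for k in range(1,n):
    if s[k,4]>15 and np.hypot(*(ct[k]-u))<90: print(s[k],ct[k],p2w(c,*ct[k],82)); ys,xs=np.nonzero(l==k); print(cv2.minAreaRect(np.c_[xs,ys].astype(np.float32)))
x0,y0=int(u[0])-48,int(u[1])-44
for r in g[y0:y0+90:3,x0:x0+96:3]: print("".join("%4d"%v for v in r))
print(x0,y0)
```

```text
now [498.7 233.4 137.9] th -169.5 w 42.5 t 31.6 F [-0.6  0.1  0.1] q [ 0.44  0.4  -0.02  1.16 -0.    0.25]
   [-0.0012, -0.0006, 0.0729] turn -0.001 rows 2
  --
[255.17804647 216.43570446]
[165 129  41  54 932] [188.10729614 158.80901288] [468.7931632  183.73477381  82.        ]
((188.37351989746094, 154.300537109375), (63.337764739990234, 28.433944702148438), 70.42687225341797)
[ 213  132   88  106 3411] [274.64379947 165.89006157] [463.36021723 238.92776896  82.        ]
((257.99969482421875, 185.2391357421875), (104.86901092529297, 87.05039978027344), 88.33971405029297)
[269 182  12  20  22] [276.13636364 191.22727273] [479.90876295 243.32213913  82.        ]
((275.76141357421875, 190.76971435546875), (21.954498291015625, 2.9151201248168945), 59.931419372558594)
[ 185  189   60   51 1572] [207.71755725 215.0648855 ] [504.81445612 201.28302939  82.        ]
((214.5, 214.0), (50.0, 59.0), 90.0)
[287 223   6  12  28] [289.28571429 229.39285714] [505.18751107 257.74439133  82.        ]
((289.5, 228.5), (11.0, 5.0), 90.0)
[229 229   9  10  36] [233.83333333 234.38888889] [515.78062057 
[... 3434 characters left out ...]
142 148 148 140 141 148 147  99 151  90 142  58
  20 100 143 143 141 137 142 143 143 141 141 146 145 147  42  13  21  43  84 148 142 146 147 144 140  92  77  78  81  82  46  20
  18  82 145 141 141 144 143 145 145 144 145 149 143 143 147 146 140 142 146 141 143 147  90  80  80  80  80  77  79  84  30  22
  18  70 141 136 135 140 143 146 144 140 138 143 144 143 148 149 146 148 150 143 147  91  81  81  79  79  80  78  83  84  16  20
  17  69 142 137 142 143 146 143 145 141 143 146 145 143 141 143 140 143 146 144  79  82  81  81  80  81  79  81  80  79  13  20
  17  52 144 149 148 145 143 144 143 145 148 144 143 140 141 144 140 139 141  89  80  79  80  81  79  81  80  80  77  79  18  20
207 172
```

Emit:
arm_command(
  rows=[
    [[-0.001, 0, 0.03], 0, 0.5],
    [[-0.001, 0, 0.055], 0, 0.5],
    [[-0.001, 0, 0.073], 0, 0.5],
    [[-0.001, 0, 0.073], 0, 0.5],
  ],
)

```text
clock: 31.97
position: [498.8, 231.8, 65.0]
tcp_rot: [0.282, -3.124, 0.003]
ft_force: [-0.6, -0.4, 0.7]
gripper_width: 42.6
gripper_force: 0.0
```

Emit:
arm_command(
  rows=[
    [[0, 0, 0], 0, 0.05],
    [[0, 0, 0], 0, 0.05],
    [[0, 0, 0], 0, 0.05],
    [[0, 0, 0], 0, 0.05],
    [[0, 0, 0], 0, 0.05],
  ],
  squeeze=40,
)

```text
clock: 32.38
position: [502.5, 234.7, 69.5]
tcp_rot: [-0.285, 3.124, 0.002]
ft_force: [-0.8, -0.5, 6.8]
gripper_width: 11.8
gripper_force: 43.9
```

Run:
```python
from h import *
plan(); s=state(); print(s["gripper_force"],s["moment"])
```

```text
now [502.5 234.7  69.5] th -169.6 w 11.8 t 32.4 F [-0.8 -0.5  6.8] q [ 0.44  0.46 -0.12  0.99 -0.    0.26]
43.87170195579529 [-0.04869534  0.17890427  0.00909769]
```

Gripped (12 mm ≈ 13 mm bar). Turn clockwise.

Emit:
arm_command(
  rows=[
    [[0, 0, 0], 0.14, 0.05],
    [[0, 0, 0], 0.28, 0.05],
    [[0, 0, 0], 0.42, 0.05],
    [[0, 0, 0], 0.56, 0.05],
    [[0, 0, 0], 0.7, 0.05],
  ],
)

```text
clock: 32.8
position: [502.5, 234.0, 69.5]
tcp_rot: [0.269, 3.125, 0.001]
ft_force: [-0.6, -2.3, 8.7]
gripper_width: 11.6
gripper_force: 44.0
```

Emit:
arm_command(
  rows=[
    [[0, 0, 0], 0.14, 0.05],
    [[0, 0, 0], 0.28, 0.05],
    [[0, 0, 0], 0.42, 0.05],
    [[0, 0, 0], 0.56, 0.05],
    [[0, 0, 0], 0.7, 0.05],
  ],
)

```text
clock: 33.22
position: [502.2, 233.3, 69.5]
tcp_rot: [0.81, 3.031, 0.0]
ft_force: [-2.5, -3.6, 5.6]
gripper_width: 11.7
gripper_force: 43.6
```

Emit:
arm_command(
  rows=[
    [[0, 0, 0], 0.14, 0.05],
    [[0, 0, 0], 0.28, 0.05],
    [[0, 0, 0], 0.42, 0.05],
    [[0, 0, 0], 0.56, 0.05],
    [[0, 0, 0], 0.7, 0.05],
  ],
)

```text
clock: 33.63
position: [501.7, 232.8, 69.5]
tcp_rot: [1.326, 2.844, -0.001]
ft_force: [-2.2, -4.9, 10.7]
gripper_width: 11.7
gripper_force: 44.3
```

Run:
```python
from h import *
plan(); s=state(); print(s["gripper_force"],s["moment"])
```

```text
now [501.7 232.8  69.5] th 130.0 w 11.7 t 33.6 F [-2.2 -4.9 10.7] q [ 0.44  0.46 -0.12  0.99 -0.    1.31]
44.320045709609985 [-1.18884341  0.56771162  0.05210577]
```

Emit:
arm_command(
  rows=[
    [[0, 0, 0], 0.14, 0.05],
    [[0, 0, 0], 0.28, 0.05],
    [[0, 0, 0], 0.42, 0.05],
    [[0, 0, 0], 0.55, 0.05],
    [[0, 0, 0], 0.55, 0.05],
  ],
)

```text
clock: 34.05
position: [501.2, 232.5, 69.5]
tcp_rot: [1.701, 2.637, -0.001]
ft_force: [-2.9, -5.4, 11.0]
gripper_width: 11.6
gripper_force: 44.4
```

Run:
```python
from h import *
plan(); s=state(); print(s["gripper_force"],s["moment"])
```

```text
now [501.2 232.5  69.5] th 114.3 w 11.6 t 34.0 F [-2.9 -5.4 11. ] q [ 0.44  0.46 -0.12  0.99 -0.    1.58]
44.44757401943207 [-1.30609806  0.83054854  0.16581181]
```

Emit:
arm_command(
  rows=[
    [[0, 0, 0], 0, 0.4],
    [[0, 0, 0], 0, 0.4],
    [[0, 0, 0], 0, 0.4],
    [[0, 0, -0.03], 0, 0.4],
    [[0, 0, -0.07], 0, 0.4],
  ],
)

```text
clock: 34.47
position: [497.7, 232.7, 133.6]
tcp_rot: [-1.696, -2.638, 0.013]
ft_force: [0.3, 0.4, -0.7]
gripper_width: 34.2
gripper_force: 0.0
```

Emit:
arm_command(
  rows=[
    [[0, 0, -0.14], 0, 0.4],
    [[0, 0, -0.14], 0, 0.4],
    [[0, 0, -0.14], 0, 0.4],
    [[0, 0, -0.14], 0, 0.4],
  ],
)

```text
clock: 34.8
position: [502.8, 235.2, 283.9]
tcp_rot: [1.696, 2.638, 0.014]
ft_force: [-0.0, 0.3, 1.1]
gripper_width: 34.4
gripper_force: 0.0
```

Run:
```python
from h import *
plan((370,320,300,150))
im=snap("wrist","w7"); c=cam("wrist"); w=(im.min(2)>180).astype(np.uint8); u=w2p(c,(500,233,82)); n,l,s,ct=cv2.connectedComponentsWithStats(w)
print(u)
for k in range(1,n):
    if 8<s[k,4]<400 and np.hypot(*(ct[k]-u))<60: print(s[k],ct[k],p2w(c,*ct[k],82).round(1))
```

```text
now [502.8 235.2 283.9] th 114.5 w 34.4 t 34.8 F [-0.   0.3  1.1] q [0.44 0.33 0.26 1.49 0.   1.58]
   [0.0661, -0.0428, -0.0081] turn -0.619 rows 3
   [0.076, -0.0206, -0.0081] turn -0.619 rows 3
  --
[247.81645042 165.26298973]
[249 174   2   9  14] [249.35714286 177.57142857] [507.4 220.8  82. ]
[229 196   8   2  12] [232.08333333 196.41666667] [498.5 192.4  82. ]
```

Emit:
arm_command(
  rows=[
    [[0.066, -0.043, -0.01], -0.62, 0.6],
    [[0.066, -0.043, -0.01], -0.62, 0.6],
    [[0.066, -0.043, -0.01], -0.62, 0.6],
    [[0.066, -0.043, -0.01], -0.62, 0.6],
  ],
)

```text
clock: 35.18
position: [433.0, 277.4, 287.1]
tcp_rot: [1.265, 2.875, 0.001]
ft_force: [0.6, 0.4, 0.1]
gripper_width: 51.1
gripper_force: 0.0
```

Emit:
arm_command(
  rows=[
    [[0.076, -0.021, -0.01], -0.62, 0.6],
    [[0.076, -0.021, -0.01], -0.62, 0.6],
    [[0.076, -0.021, -0.01], -0.62, 0.6],
    [[0.076, -0.021, -0.01], -0.62, 0.6],
    [[0.076, -0.021, -0.01], -0.62, 0.6],
  ],
)

```text
clock: 35.6
position: [368.0, 318.2, 296.4]
tcp_rot: [0.817, 3.033, -0.001]
ft_force: [-0.1, -0.7, -0.2]
gripper_width: 51.6
gripper_force: 0.0
```

Emit:
arm_command(
  rows=[
    [[0, 0, 0], 0, 0.6],
    [[0, 0, 0], 0, 0.6],
  ],
)

```text
clock: 35.77
position: [368.5, 317.7, 296.3]
tcp_rot: [-0.817, -3.033, 0.001]
ft_force: [-0.1, -1.5, 0.2]
gripper_width: 51.5
gripper_force: 0.0
```

Run:
```python
from h import *
plan(); im=snap("wrist","w8"); c=cam("wrist")
u=w2p(c,(392,355,151)); print(u, w2p(c,(392,355,85)))
x0,y0=int(u[0])-60,int(u[1])-50
hsv=cv2.cvtColor(im,cv2.COLOR_RGB2HSV)
H=hsv[max(y0,0):y0+110:4,x0:x0+124:4]
print(x0,y0)
for r in H: print(" ".join("%2d/%3d"%(p[0],p[2]) if p[1]>50 else "  .   " for p in r))
```

```text
now [368.5 317.7 296.3] th 149.8 w 51.5 t 35.8 F [-0.1 -1.5  0.2] q [ 0.71  0.2   0.12  1.49 -0.    1.24]
[301.95610718 180.79381877] [293.62114337 164.79815972]
241 130
  .      .      .      .      .      .      .      .      .      .    18/169 18/217 17/216 17/219 17/218 17/213 18/203 17/217   .      .      .      .      .      .      .      .      .      .      .      .      .   
  .      .      .      .      .      .      .      .      .    18/107 18/218 17/214 18/220 18/219 17/217 17/204 18/214 18/215 18/219 17/181   .      .      .      .      .      .      .      .      .      .      .   
  .      .      .      .      .      .      .      .      .    18/220 18/215 18/219 18/220 18/217 18/206 18/211 18/217 18/218 18/219 18/221 17/218   .      .      .      .      .      .      .      .      .      .   
  .      .      .      .      .      .      .      .    18/221 17/215 18/218 18/221 18/218 17/210 17/209 17/217 17/218 18/220 18/221 18/223 18/221 18/218   .      .      .      .      .      .      .      .      .   
  .      .      .      .      .      .      .    17/195 17/217
[... 4442 characters left out ...]
      .      .      .      .      .      .      .   
  .      .      .      .      .      .      .      .      .      .      .      .      .      .      .      .      .      .      .      .      .      .      .      .      .      .      .      .      .      .      .   
  .      .      .      .      .      .      .      .      .      .      .      .      .      .      .      .      .      .      .      .      .      .      .      .      .      .      .      .      .      .      .   
  .      .      .      .      .      .      .      .      .      .      .      .      .      .      .      .      .      .      .      .      .      .      .      .      .      .      .      .      .      .      .
```

Run:
```python
from h import *
im=cv2.imread("pics/raw_w8.png")[:,:,::-1].copy(); c=cam("wrist"); hsv=cv2.cvtColor(im,cv2.COLOR_RGB2HSV).astype(int)
roi=np.zeros(im.shape[:2],bool); roi[115:215,235:350]=1
top=roi&(hsv[...,0]<=15)&(hsv[...,2]>155)&(hsv[...,1]>50)
st=roi&(hsv[...,1]>50)&(hsv[...,2]>150)&(hsv[...,0]>=16)
for nm,m,z in(("handle",top,151),("stand",st|top,85)):
    m=m.astype(np.uint8); n,l,s,ct=cv2.connectedComponentsWithStats(m); k=1+s[1:,4].argmax(); ys,xs=np.nonzero(l==k)
    W=np.array([p2w(c,x,y,z)[:2] for x,y in zip(xs,ys)],np.float32)
    (cx,cy),(w,h),a=cv2.minAreaRect(W); print(nm,s[k],ct[k],"world",round(cx,1),round(cy,1),round(w,1),round(h,1),"ang",round(a,1),"centroid",W.mean(0))
```

```text
handle [295 166  25  25 351] [306.94017094 177.86894587] world 392.0 360.3 17.9 18.0 ang 18.6 centroid [391.84106 360.32336]
stand [ 261  115   85   92 3218] [303.31106277 160.25233064] world 392.5 359.9 76.3 76.6 ang 22.7 centroid [393.36063 366.66528]
```

Run:
```python
from h import *
plan((392,360,225,200.5))
```

```text
now [368.4 317.7 296.3] th 149.8 w 51.6 t 35.8 F [-0.  -0.  -0.2] q [ 0.71  0.2   0.12  1.49 -0.    1.24]
   [0.0004, 0.0242, 0.0357] turn -0.884 rows 4
   [-0.01, 0.0221, 0.0357] turn -0.884 rows 4
  --
```

Emit:
arm_command(
  rows=[
    [[0, 0.024, 0.036], -0.88, 0.6],
    [[0, 0.024, 0.036], -0.88, 0.6],
    [[0, 0.024, 0.036], -0.88, 0.6],
    [[0, 0.024, 0.036], -0.88, 0.6],
  ],
)

```text
clock: 36.15
position: [380.0, 338.5, 259.4]
tcp_rot: [-0.126, -3.137, 0.003]
ft_force: [0.2, 0.3, 0.9]
gripper_width: 51.3
gripper_force: 0.0
```

Emit:
arm_command(
  rows=[
    [[-0.01, 0.022, 0.036], -0.88, 0.6],
    [[-0.01, 0.022, 0.036], -0.88, 0.6],
    [[-0.01, 0.022, 0.036], -0.88, 0.6],
    [[-0.01, 0.022, 0.036], -0.88, 0.6],
    [[-0.01, 0.022, 0.036], -0.88, 0.6],
  ],
)

```text
clock: 36.57
position: [391.9, 359.6, 224.0]
tcp_rot: [0.556, -3.091, 0.001]
ft_force: [0.2, -0.8, -0.2]
gripper_width: 51.1
gripper_force: 0.0
```

Emit:
arm_command(
  rows=[
    [[0, 0, 0], 0, 0.6],
    [[0, 0, 0], 0, 0.6],
  ],
)

```text
clock: 36.73
position: [391.8, 359.9, 224.8]
tcp_rot: [-0.553, 3.092, -0.0]
ft_force: [0.4, -0.1, -0.7]
gripper_width: 51.4
gripper_force: 0.0
```

```bash
cat > hd.py <<'E'
from h import *
def handle(z=151):
    p,th,s=pose(); c=cam("wrist"); im=camera("wrist"); cv2.imwrite("pics/raw_hd.png",im[:,:,::-1]); hsv=cv2.cvtColor(im,cv2.COLOR_RGB2HSV).astype(int)
    m=((hsv[...,0]<=15)&(hsv[...,0]>=8)&(hsv[...,2]>150)&(hsv[...,1]>50)).astype(np.uint8)
    n,l,s,ct=cv2.connectedComponentsWithStats(m); k=1+s[1:,4].argmax(); ys,xs=np.nonzero(l==k)
    W=np.array([p2w(c,x,y,z)[:2] for x,y in zip(xs,ys)],np.float32); r=cv2.minAreaRect(W); print("handle",s[k],"world",np.round(r[0],1),np.round(r[1],1),round(r[2],1))
    return r
E
python3 - <<'E'
from hd import *
r=handle(); plan((*r[0],116,200))
E
```

```text
handle [243 196  26  24 585] world [391.9 360.1] [17.8 18.2] 20.3
now [391.7 360.  224.9] th -159.7 w 51.3 t 36.8 F [-0.3  0.2  0.5] q [0.74 0.31 0.08 1.34 0.   0.39]
   [-0.0003, 0.0, 0.1089] turn 0.011 rows 3
  --
```

Emit:
arm_command(
  rows=[
    [[0, 0, 0.04], 0, 0.6],
    [[0, 0, 0.08], 0, 0.6],
    [[0, 0, 0.117], 0, 0.6],
    [[0, 0, 0.117], 0, 0.6],
    [[0, 0, 0.117], 0, 0.6],
  ],
)

```text
clock: 37.2
position: [390.1, 358.9, 106.6]
tcp_rot: [0.556, -3.088, 0.004]
ft_force: [0.1, -0.3, 1.0]
gripper_width: 51.2
gripper_force: 0.0
```

Emit:
arm_command(
  rows=[
    [[0, 0, 0], 0, 0.1],
    [[0, 0, 0], 0, 0.1],
    [[0, 0, 0], 0, 0.1],
    [[0, 0, 0], 0, 0.1],
    [[0, 0, 0], 0, 0.1],
  ],
  squeeze=60,
)

```text
clock: 37.62
position: [393.2, 361.8, 110.9]
tcp_rot: [-0.556, 3.086, 0.005]
ft_force: [0.8, -0.8, 7.1]
gripper_width: 19.2
gripper_force: 59.1
```

Emit:
arm_command(
  rows=[
    [[0, 0, 0], 0, 0.1],
    [[0, 0, 0], 0, 0.1],
    [[0, 0, 0], 0, 0.1],
  ],
)

```text
clock: 37.87
position: [393.2, 361.8, 110.9]
tcp_rot: [-0.556, 3.086, 0.005]
ft_force: [0.3, -0.6, 6.3]
gripper_width: 19.3
gripper_force: 59.1
```

Run:
```python
from h import *
for i in range(3): plan((391.9,360.1,245,200.3)); camera("top")
```

```text
now [393.2 361.8 110.9] th -159.6 w 19.3 t 37.9 F [ 0.3 -0.6  6.3] q [ 0.74  0.38 -0.12  1.06 -0.    0.39]
   [0.0019, -0.0012, -0.1341] turn 0.005 rows 4
  --
now [393.2 361.8 110.9] th -159.6 w 19.5 t 37.9 F [0.2 0.7 6.5] q [ 0.74  0.38 -0.12  1.06 -0.    0.39]
   [0.0018, -0.0012, -0.1341] turn 0.005 rows 4
  --
now [393.2 361.8 110.9] th -159.6 w 19.2 t 38.0 F [ 0.7 -0.3  6.2] q [ 0.74  0.38 -0.12  1.06 -0.    0.39]
   [0.0018, -0.0011, -0.1341] turn 0.005 rows 4
  --
```

Emit:
arm_command(
  rows=[
    [[0, 0, -0.02], 0, 0.1],
    [[0, 0, -0.05], 0, 0.1],
    [[0, 0, -0.08], 0, 0.1],
    [[0, 0, -0.11], 0, 0.1],
    [[0, 0, -0.135], 0, 0.1],
  ],
)

```text
clock: 38.43
position: [391.6, 360.6, 246.1]
tcp_rot: [-0.557, 3.089, 0.003]
ft_force: [0.4, 0.6, -1.1]
gripper_width: 19.5
gripper_force: 58.6
```

Run:
```python
from h import *
plan((440,70,245,200.3))
```

```text
now [391.6 360.6 246.1] th -159.6 w 19.5 t 38.4 F [ 0.4  0.6 -1.1] q [0.74 0.3  0.12 1.39 0.   0.39]
   [0.0281, -0.1446, 0.0006] turn 0.003 rows 4
   [0.0279, -0.1446, 0.0006] turn 0.003 rows 4
  --
```

Emit:
arm_command(
  rows=[
    [[0.028, -0.145, 0], 0, 0.1],
    [[0.028, -0.145, 0], 0, 0.1],
    [[0.028, -0.145, 0], 0, 0.1],
    [[0.028, -0.145, 0], 0, 0.1],
    [[0.028, -0.145, 0], 0, 0.1],
  ],
)

```text
clock: 38.85
position: [416.1, 210.7, 244.1]
tcp_rot: [-0.549, 3.092, -0.002]
ft_force: [-0.5, -0.4, -2.5]
gripper_width: 19.2
gripper_force: 59.0
```

Emit:
arm_command(
  rows=[
    [[0.028, -0.145, 0], 0, 0.1],
    [[0.028, -0.145, 0], 0, 0.1],
    [[0.028, -0.145, 0], 0, 0.1],
    [[0.028, -0.145, 0], 0, 0.1],
    [[0.028, -0.145, 0], 0, 0.1],
  ],
)

```text
clock: 39.27
position: [440.9, 65.8, 243.7]
tcp_rot: [-0.549, 3.092, -0.002]
ft_force: [-0.9, 0.6, -1.2]
gripper_width: 19.6
gripper_force: 59.3
```

Emit:
arm_command(
  rows=[
    [[0, 0, 0], 0, 0.1],
    [[0, 0, 0], 0, 0.1],
    [[0, 0, 0], 0, 0.1],
  ],
)

```text
clock: 39.52
position: [440.2, 70.1, 243.1]
tcp_rot: [-0.56, 3.091, 0.001]
ft_force: [0.1, 0.1, -0.7]
gripper_width: 19.3
gripper_force: 59.3
```

```bash
cat > seam.py <<'E'
from cf import *
from scipy.ndimage import distance_transform_edt
def seampix(im,thr=12):
    M=ymask(im); M=cv2.morphologyEx(M,cv2.MORPH_CLOSE,np.ones((3,3),np.uint8)); V=im.max(2)
    bh=cv2.morphologyEx(V,cv2.MORPH_BLACKHAT,np.ones((7,7),np.uint8)); In=cv2.erode(M,np.ones((5,5),np.uint8))
    return (bh>thr)&(In>0),bh*(In>0)
def seampts(q,n=60,z=85):
    x,y,a=q; e=np.array([np.cos(a),np.sin(a)]); f=np.array([-e[1],e[0]]); o=np.array([x,y])
    s=[o+u*e for u in np.linspace(21,-46,n)]+[o+(-64+18*np.cos(t))*e+SG*18*np.sin(t)*f for t in np.linspace(0,np.pi,n)]
    return [(*p,z) for p in s]
SG=-1  # core x ~ -78deg; rim side is -x world => f=(.98,..) so negative
def seamfit(c,im,q0):
    _,bh=seampix(im); B=cv2.GaussianBlur(np.minimum(bh,60).astype(np.float32),(0,0),1.0)
    def cost(v):
        P=np.array([w2p(c,X) for X in seampts((v[0],v[1],v[2]/60))],np.float32)
        return -cv2.remap(B,P[:,0].reshape(-1,1),P[:,1].reshape(-1,1),cv2.INTER_LINEAR).mean()
    best=None
    for dx in(-4,0,4):
        for dy in(-4,0,4):
            v0=np.array([q0[0]+dx,q0[1]+dy,q0[2]*60]); S=np.vstack([v0]+[v0+3*k for k in np.eye(3)])
            r=minimize(cost,v0,method="Nelder-Mead",options=dict(initial_simplex=S,xatol=.02,fatol=1e-3))
            if best is None or r.fun<best.fun: best=r
    return np.array([best.x[0],best.x[1],best.x[2]/60]),-best.fun
E
python3 - <<'E'
from seam import *
T=lambda x,y,z,th:(camera_info("wrist"),x,y,z,th)
plan(); c=cam("wrist"); im=camera("wrist"); cv2.imwrite("pics/raw_w9.png",im[:,:,::-1])
def camat(p,th):
    i=camera_info("wrist"); a=np.radians(th); M=np.eye(4); M[:3,:3]=np.array([[np.cos(a),np.sin(a),0],[np.sin(a),-np.cos(a),0],[0,0,-1]]); M[:3,3]=p; M=M@np.array(i["T_tool_cam"]); return np.array(i["camera_matrix"]),M[:3,:3],M[:3,3]
q0=(461.3,-15.4,np.radians(-78.5))
for nm,cc,ii in(("now",c,im),("w6",camat((438.6,99,299.2),-178.7),cv2.imread("pics/raw_w6.png")[:,:,::-1].copy())):
    q,f=corefit(cc,ii,q0); print(nm,"sil",q[:2].round(1),np.degrees(q[2]).round(2),f)
    q,f=seamfit(cc,ii,q0); print(nm,"seam",q[:2].round(1),np.degrees(q[2]).round(2),f)
E
```

```text
now [440.2  70.1 243.1] th -159.5 w 19.3 t 39.5 F [ 0.1  0.1 -0.7] q [ 0.16  0.13 -0.1   1.34  0.   -0.2 ]
now sil [462.2 -18.1] -78.48 0.11754057128210058
now seam [461.8 -19.6] -78.33 48.414772033691406
w6 sil [461.4 -15.5] -79.78 0.11760261898766054
w6 seam [459.8 -16.8] -80.3 43.5189208984375
```

Run:
```python
from h import *
plan((500,25,243,200.3))
```

```text
now [440.1  70.2 243. ] th -159.4 w 19.1 t 39.6 F [-0.2 -0.6 -1.1] q [ 0.16  0.13 -0.1   1.34  0.   -0.2 ]
   [-0.0402, -0.0634, -0.0] turn 0.009 rows 2
  --
```

Emit:
arm_command(
  rows=[
    [[-0.04, -0.063, 0], 0, 0.1],
    [[-0.04, -0.063, 0], 0, 0.1],
    [[-0.04, -0.063, 0], 0, 0.1],
    [[-0.04, -0.063, 0], 0, 0.1],
    [[-0.04, -0.063, 0], 0, 0.1],
  ],
)

```text
clock: 39.98
position: [499.1, 24.8, 242.4]
tcp_rot: [0.559, -3.09, -0.001]
ft_force: [-0.0, -0.3, -0.8]
gripper_width: 19.2
gripper_force: 59.5
```

Run:
```python
from seam import *
plan(); c=cam("wrist"); im=camera("wrist"); cv2.imwrite("pics/raw_w10.png",im[:,:,::-1])
q0=(461.3,-17,np.radians(-78.5))
q,f=corefit(c,im,q0); print("sil",q[:2].round(1),np.degrees(q[2]).round(2),f)
q,f=seamfit(c,im,q0); print("seam",q[:2].round(1),np.degrees(q[2]).round(2),f)
t=camera("top"); q,f=corefit(cam("top"),t,q0); print("top",q[:2].round(1),np.degrees(q[2]).round(2),f)
t=camera("side"); q,f=corefit(cam("side"),t,q0); print("side",q[:2].round(1),np.degrees(q[2]).round(2),f)
# seam pixels list -> world
import sys
m,bh=seampix(im,20); ys,xs=np.nonzero(m); W=np.array([p2w(c,x,y,85)[:2] for x,y in zip(xs,ys)])
h=np.array([540.9,34.2]); k=(np.abs(W-[455,15])<[30,50]).all(1); W=W[k]
for y0 in range(-40,75,6):
    s=W[(W[:,1]>=y0)&(W[:,1]<y0+6)]
    if len(s): print(y0+3,len(s),np.round(np.sort(s[:,0])[::max(1,len(s)//8)],1))
```

```text
now [499.1  24.8 242.4] th -159.5 w 19.2 t 40.0 F [-0.  -0.3 -0.8] q [ 0.05  0.24  0.03  1.36  0.   -0.31]
sil [462.2 -18. ] -78.29 0.09536245769652764
seam [461.8 -19.6] -78.4 49.39524841308594
top [444.4 -24.3] -58.04 0.8567798442906575
side [457.5 -15.1] -78.38 0.14754256035394825
-37 6 [452.5 455.3 455.7 464.  465.1 466. ]
-31 58 [450.5 455.5 463.2 464.2 465.  470.8 474.  478.6 480.9]
-25 86 [460.9 462.6 464.  471.3 472.7 476.8 478.1 479.6 481.3]
-19 54 [450.8 460.4 461.3 462.1 463.1 476.4 477.8 478.7 479.6]
-13 43 [450.2 452.  459.4 460.2 460.9 461.7 466.9 469.  478. ]
-7 48 [457.4 458.4 459.2 460.1 466.6 467.5 468.4 469.4]
-1 31 [451.1 456.3 456.8 457.3 457.7 458.1 458.4 458.9 459.3 467.2 468.1]
5 26 [454.9 455.4 455.9 456.3 456.7 457.1 457.6 458.1 462.9]
11 25 [453.1 454.1 454.7 455.  455.5 455.8 456.2 456.7 457.3]
17 26 [446.8 452.7 453.2 453.6 453.9 454.4 454.7 455.3 455.9]
23 52 [442.6 445.4 446.9 448.9 450.6 452.1 453.  453.9 457.6]
29 48 [433.5 435.8 437.3 438.5 439.9 441.6 444.3 449.1]
35 29 [430.5 431.3 431.8 432.3 432.8 433.2 433.6 434.1 434.6 436. ]
41 23 [429.7 430.  430.2 430.5 430.8 431.  431.4 431.7 432.  432.2 432.5 433. ]
47 26 [429.6 430.1 430.6 430.9 431.4 431.7 432.  432.5 433. ]
53 30 [431.3 432.3 432.8 433.2 433.7 434.2 434.8 435.6 436.4 438.1]
59 39 [434.9 436.9 438.3 439.5 440.5 441.7 442.8 443.9 445.1 448.8]
```

Run:
```python
from seam import *
def camat(p,th):
    i=camera_info("wrist"); a=np.radians(th); M=np.eye(4); M[:3,:3]=np.array([[np.cos(a),np.sin(a),0],[np.sin(a),-np.cos(a),0],[0,0,-1]]); M[:3,3]=p; M=M@np.array(i["T_tool_cam"]); return np.array(i["camera_matrix"]),M[:3,:3],M[:3,3]
h=np.array([540.9,34.2])
L=[("w0",camat((480.0,28.5,311.6),162.65),"raw_w0",(491.5,113.7,np.radians(192.7))),("side0",cam("side"),"raw_side0",(488,114,np.radians(192.7)))]
for n,c,fn,q0 in L:
    im=cv2.imread(f"pics/{fn}.png")[:,:,::-1].copy()
    for nm,F in(("seam",seamfit),("sil",corefit)):
        q,f=F(c,im,q0); d=q[:2]-h; print(n,nm,q[:2].round(1),np.degrees(q[2]).round(2),round(f,2)," rotated+90:",(h+[-d[1],d[0]]).round(1),np.degrees(q[2]).round(2)+90-360)
# notch tick & table angle check via posts in current wrist picture: post near (430,106)/(468,-76)
im=cv2.imread("pics/raw_w10.png"); c=cam("wrist"); g=im.max(2)
for P in((430.4,106.5),(468.6,-76.3)):
    u=w2p(c,(*P,97)); x,y=u.astype(int)
    if 20<x<490 and 20<y<360:
        s=g[y-22:y+22,x-22:x+22]; m=((s<105)).astype(np.uint8); n,l,st,ct=cv2.connectedComponentsWithStats(m); print(u.round(1),[(a.tolist(),(b+[x-22,y-22]).round(1).tolist()) for a,b in zip(st[1:],ct[1:]) if a[4]>60])
    else: print("out",u)
s=camera("side"); cv2.imwrite("pics/raw_side2.png",s[:,:,::-1])
```

```text
w0 seam [489.8 113.8] 191.61 41.75  rotated+90: [461.3 -16.9] -78.38999999999999
w0 sil [492.1 114.4] 192.78 0.1  rotated+90: [460.7 -14.6] -77.22000000000003
side0 seam [484.4 115. ] 194.12 12.96  rotated+90: [460.1 -22.3] -75.88
side0 sil [486.5 116.3] 192.35 0.13  rotated+90: [458.8 -20.2] -77.64999999999998
[366.  142.4] [([0, 0, 30, 34, 588], [355.7, 138.9])]
[158.9 110.2] [([0, 0, 44, 34, 1262], [158.3, 102.3])]
```

Run:
```python
from hd import *
p,th,_=pose(); c=cam("wrist"); im=cv2.imread("pics/raw_w10.png")[:,:,::-1].copy(); hsv=cv2.cvtColor(im,cv2.COLOR_RGB2HSV).astype(int)
u=w2p(c,(p[0],p[1],p[2]+40)); print("handle top expected px",u, "tip px",w2p(c,(p[0],p[1],p[2]-101)))
m=((hsv[...,0]<=16)&(hsv[...,0]>=8)&(hsv[...,1]>50)).astype(np.uint8); m[:int(u[1])-90]=0
n,l,s,ct=cv2.connectedComponentsWithStats(m)
for k in range(1,n):
    if s[k,4]>60: print(s[k],ct[k].round(1), hsv[...,2][l==k].mean())
x0,y0=int(u[0])-66,int(u[1])-80
for r in hsv[y0:min(y0+150,384):5,x0:x0+132:6]: print(" ".join("%2d/%3d"%(q[0],q[2]) if q[1]>50 else "  /%3d"%q[2] for q in r))
print(x0,y0)
```

```text
handle top expected px [256.74793607 311.67590049] tip px [255.06190239 195.4758336 ]
[   5  221   72   50 2960] [ 39.7 242.5] 138.6810810810811
[ 227  225   53  103 4695] [253.1 278.7] 103.53716719914803
  /159   /160   /157   /159   /160   /161   / 89   / 87 14/ 98 15/ 97 14/ 94 15/ 98 14/ 94 14/ 89   /165   /131   /159   /163   /165   /169   /169   /164
  /160   /158   /159   /159   /159   /159   / 95   / 88 15/ 97 15/ 96 15/ 93 15/ 99 14/ 94 15/ 90   /166   /162   /158   /164   /162   /168   /165   /166
  /161   /154   /158   /158   /157   /161   /115   / 92 15/ 99 14/ 96 15/ 94 14/ 99 15/ 94 15/ 90   /176   /168   /168   /162   /160   /162   /163   /165
  /160   /150   /155   /154   /154   / 76   / 79   / 17 15/ 99 15/ 95 14/ 95 15/100 14/ 95 15/ 91 105/ 16   / 79   / 78   /163   /160   /160   /170   /164
  /158   /150   /155   /156   /160   / 79   / 80 12/ 25 14/101 15/ 96 15/ 94 15/100 15/ 96 13/ 93 12/ 44   / 80   / 79   /172   /166   /162   /168   /164
  /159   /153   /158   / 22   / 23   / 79   / 79 14/ 52 15/101 14/ 96 15/ 96 15/100 15/ 97 15/ 93 14/ 84   / 82   / 80   / 2
[... 3049 characters left out ...]
131   /129   /125   /132   /127   / 20   / 20   / 20   / 22   / 25   / 20
  / 22   / 23   / 22   / 20   / 21   / 22   / 21   / 19   / 42   /136   /129   /128   /127   / 50   / 18   / 22   / 21   / 19   / 21 113/ 20 108/ 22   / 21
  / 21   / 21   / 19   / 22   / 22   / 23   / 22   / 20   / 22   / 23   / 22   / 21   / 21   / 21   / 21   / 22   / 21   / 20   / 21   / 22   / 21   / 22
  / 22   / 25   / 21   / 21   / 22   / 19   / 21   / 22   / 21   / 19   / 20   / 21   / 18   / 20   / 23   / 20   / 22   / 21   / 23   / 21   / 24   / 23
  / 22   / 20   / 20   / 20   / 21   / 19   / 21   / 23 120/ 20   / 22   / 19   / 22   / 20   / 20   / 23   / 20   / 22   / 21   / 23   / 22   / 21   / 22
190 231
```

Run:
```python
from h import *
K=np.array(camera_info("wrist")["camera_matrix"]);T=np.array(camera_info("wrist")["T_tool_cam"])
def px(t): q=K@(T[:3,:3].T@(np.array(t,float)-T[:3,3])); return (q[:2]/q[2]).round(1)
im=cv2.imread("pics/raw_w10.png"); g=im.max(2)
print("col254 rows276-332",g[276:332:2,254]); print("col 246",g[276:332:2,246])
for dx in(-2,0,2,4): print(dx,"front top",px((10+dx,0,-40)),px((10+dx,-10,-40)),px((10+dx,10,-40)),"rear top",px((-10+dx,0,-40)),"tip",px((dx,0,101)),"shank side@60",px((dx,-4,60)),px((dx,4,60)),"collar front",px((16+dx,0,23)))
print("rows 286 edges",g[290,222:285:2])
for y in range(176,232,3): print(y,g[y,228:284:2])
```

```text
col254 rows276-332 [100 100  99 101 103 109 116 116 117 118 117 115 111 110 110 109 108 106
 103 102 101 102 104  95 191 178 126 126]
col 246 [ 96  95  97  95  99 105 110 110 110 112 114 116 116 117 117 115 114 110
 110 109 107 105 104 101 182 181 128 125]
-2 front top [256.8 294. ] [230.3 294. ] [283.3 294. ] rear top [256.7 336.8] tip [255.1 197.8] shank side@60 [249.5 217.3] [261.2 217.3] collar front [255.7 216.1]
0 front top [256.8 289.5] [230.2 289.5] [283.4 289.5] rear top [256.7 332.7] tip [255.1 195.5] shank side@60 [249.5 214.6] [261.2 214.6] collar front [255.7 212.8]
2 front top [256.8 284.9] [230.1 285. ] [283.6 284.9] rear top [256.7 328.6] tip [255.1 193.1] shank side@60 [249.5 211.8] [261.2 211.8] collar front [255.7 209.4]
4 front top [256.8 280.3] [230.  280.3] [283.7 280.3] rear top [256.7 324.4] tip [255.1 190.7] shank side@60 [249.5 209.1] [261.2 209.1] collar front [255.8 206. ]
rows 286 edges [ 99  73  22  70 107 109 113 115 112 111 110 109 110 111 113 115 116 116
 117 113 111 111 110 107 107 104 101 100  93  20  38  98]
176 [160 159 164 161 162 162 167 164 165
[... 1520 characters left out ...]
 80  80  77  73  76  84  91  93  91  90  89  86  86  89  90  90
  88  75  72 133 163 163 164 158 163 160]
218 [149  76  63  73  76  91  86  87  89  89  89  89  88  86  87  88  88  87
  87  87 102  81  72 137 163 161 162 163]
221 [161 104  76  88  89  87  87  88  88  88  89  88  88  87  87  88  88  87
  88  84 169 170 160 100 100 162 160 165]
224 [154  73  87  88  89  89  87  86  88  88  88  88  88  86  85  86  86  86
  86  84  87 102 166 166 133 134 160 163]
227 [ 71  88  88  88  89  96  98  99  97  92  90  92  94  96  97  97  94  92
  92  90  88 114 165 165 168 123 163 164]
230 [ 86  88  88  86  94  96 100  99  95  93  91  92  96  98  99  99  96  93
  91  90  87  85 161 166 165 166 103 161]
```

Run:
```python
from h import *
e=np.array([np.cos(np.radians(-78.37)),np.sin(np.radians(-78.37))]); o=np.array([461.8,-19.6]); s=o+22*e+[1.27,1.75]
print(s); plan((*s,196,200.4))
```

```text
[467.50499756 -39.39833629]
now [499.   24.8 243. ] th -159.5 w 18.9 t 40.2 F [-0.4 -1.2 -0.7] q [ 0.05  0.24  0.03  1.36  0.   -0.31]
   [0.052, -0.049, 0.047] turn 0.005 rows 3
  --
```

Emit:
arm_command(
  rows=[
    [[0.052, -0.049, 0], 0, 0.1],
    [[0.052, -0.049, 0], 0, 0.1],
    [[0.052, -0.049, 0.02], 0, 0.1],
    [[0.052, -0.049, 0.04], 0, 0.1],
    [[0.052, -0.049, 0.047], 0, 0.1],
  ],
)

```text
clock: 40.6
position: [466.0, -40.1, 194.0]
tcp_rot: [0.556, -3.089, -0.001]
ft_force: [-0.4, 0.2, -1.4]
gripper_width: 19.4
gripper_force: 59.7
```

Emit:
arm_command(
  rows=[
    [[0, 0, 0], 0, 0.1],
    [[0, 0, 0], 0, 0.1],
    [[0, 0, 0], 0, 0.1],
  ],
)

```text
clock: 40.85
position: [468.8, -39.8, 196.9]
tcp_rot: [-0.559, 3.09, -0.001]
ft_force: [-0.2, -0.6, -0.7]
gripper_width: 19.4
gripper_force: 59.7
```

Run:
```python
from h import *
for i in range(3):
    plan((467.5,-39.4,187.5,200.4)); camera("top")
```

```text
now [468.8 -39.8 196.9] th -159.5 w 19.4 t 40.9 F [-0.2 -0.6 -0.7] q [-0.08  0.2  -0.14  1.23  0.   -0.44]
   [0.0011, 0.0008, 0.0094] turn 0.003 rows 1
  --
now [468.9 -39.9 197. ] th -159.5 w 19.2 t 40.9 F [-0.7  1.1 -0.8] q [-0.08  0.2  -0.14  1.23 -0.   -0.44]
   [0.0012, 0.0009, 0.0095] turn 0.003 rows 1
  --
now [469.  -39.9 197. ] th -159.5 w 19.4 t 41.0 F [ 0.4 -0.3 -0.4] q [-0.08  0.2  -0.14  1.23 -0.   -0.44]
   [0.0012, 0.001, 0.0095] turn 0.003 rows 1
  --
```

Emit:
arm_command(
  rows=[
    [[0.0012, 0.001, 0.004], 0, 0.1],
    [[0.0012, 0.001, 0.008], 0, 0.1],
    [[0.0012, 0.001, 0.0085], 0, 0.1],
    [[0.0012, 0.001, 0.0085], 0, 0.1],
    [[0.0012, 0.001, 0.0085], 0, 0.1],
  ],
)

```text
clock: 41.42
position: [466.5, -39.7, 187.1]
tcp_rot: [0.557, -3.091, -0.0]
ft_force: [-0.3, -0.8, -0.1]
gripper_width: 19.2
gripper_force: 59.7
```

Emit:
arm_command(
  rows=[
    [[0, 0, 0], 0, 0.1],
    [[0, 0, 0], 0, 0.1],
    [[0, 0, 0], 0, 0.1],
  ],
)

```text
clock: 41.67
position: [466.7, -39.7, 187.4]
tcp_rot: [-0.557, 3.091, -0.0]
ft_force: [0.6, -0.1, -2.0]
gripper_width: 19.2
gripper_force: 59.7
```

Emit:
arm_command(
  rows=[
    [[0, 0, 0.0005], 0, 0.1],
    [[0, 0, 0.0005], 0, 0.1],
    [[0, 0, 0.0005], 0, 0.1],
    [[0, 0, 0.0005], 0, 0.1],
  ],
)

```text
clock: 42.0
position: [466.6, -39.7, 186.8]
tcp_rot: [-0.558, 3.092, -0.0]
ft_force: [-0.3, -0.1, -0.8]
gripper_width: 19.0
gripper_force: 59.7
```

Emit:
arm_command(
  rows=[
    [[0, 0, 0.0005], 0, 0.1],
    [[0, 0, 0.0005], 0, 0.1],
    [[0, 0, 0.0005], 0, 0.1],
    [[0, 0, 0.0005], 0, 0.1],
  ],
)

```text
clock: 42.33
position: [466.6, -39.7, 186.3]
tcp_rot: [0.558, -3.092, 0.0]
ft_force: [-0.3, 0.1, -0.5]
gripper_width: 19.4
gripper_force: 59.7
```

Run:
```python
from h import *
for i in range(3):
    plan((467.5,-39.4,186.5,200.4)); camera("top")
```

```text
now [466.6 -39.7 186.3] th -159.6 w 19.4 t 42.3 F [-0.3  0.1 -0.5] q [-0.08  0.2  -0.16  1.2  -0.   -0.44]
   [-0.001, -0.0001, -0.0002] turn 0.002 rows 1
  --
now [466.6 -39.7 186.3] th -159.6 w 19.2 t 42.4 F [ 0.3 -0.  -1.4] q [-0.08  0.2  -0.16  1.2   0.   -0.44]
   [-0.0009, -0.0001, -0.0002] turn 0.002 rows 1
  --
now [466.6 -39.7 186.3] th -159.6 w 19.4 t 42.4 F [ 0.8 -0.3 -0.4] q [-0.08  0.2  -0.16  1.2   0.   -0.44]
   [-0.001, -0.0001, -0.0002] turn 0.002 rows 1
  --
```

Emit:
arm_command(
  rows=[
    [[-0.001, 0.0017, 0], 0, 0.1],
    [[-0.001, 0.0017, 0], 0, 0.1],
    [[-0.001, 0.0017, 0.0005], 0, 0.1],
    [[-0.001, 0.0017, 0.0005], 0, 0.1],
    [[-0.001, 0.0017, 0.0005], 0, 0.1],
  ],
)

```text
clock: 42.9
position: [467.0, -37.7, 185.8]
tcp_rot: [-0.558, 3.092, 0.0]
ft_force: [-0.5, 0.5, -0.3]
gripper_width: 19.6
gripper_force: 59.7
```

Emit:
arm_command(
  rows=[
    [[0, 0, 0.0005], 0, 0.1],
    [[0, 0, 0.0005], 0, 0.1],
    [[0, 0, 0.0005], 0, 0.1],
    [[0, 0, 0.0005], 0, 0.1],
  ],
)

```text
clock: 43.23
position: [467.0, -37.7, 185.5]
tcp_rot: [-0.557, 3.091, -0.0]
ft_force: [-0.5, 0.3, 0.6]
gripper_width: 19.4
gripper_force: 59.9
```

Emit:
arm_command(
  rows=[
    [[0, 0, 0.0005], 0, 0.1],
    [[0, 0, 0.0005], 0, 0.1],
    [[0, 0, 0.0005], 0, 0.1],
    [[0, 0, 0.0005], 0, 0.1],
  ],
)

```text
clock: 43.57
position: [467.1, -37.8, 185.2]
tcp_rot: [-0.557, 3.091, -0.0]
ft_force: [-0.3, 0.1, 4.2]
gripper_width: 19.1
gripper_force: 60.4
```

Emit:
arm_command(
  rows=[
    [[0, 0, 0.0005], 0, 0.1],
    [[0, 0, 0.0005], 0, 0.1],
    [[0, 0, 0.0005], 0, 0.1],
    [[0, 0, 0.0005], 0, 0.1],
  ],
)

```text
clock: 43.9
position: [467.2, -37.8, 185.0]
tcp_rot: [-0.557, 3.091, -0.001]
ft_force: [-0.9, -0.4, 6.7]
gripper_width: 19.5
gripper_force: 60.9
```

Emit:
arm_command(
  rows=[
    [[0, 0, -0.0017], 0, 0.1],
    [[0, 0, -0.0017], 0, 0.1],
    [[0.0002, -0.0018, -0.0017], 0, 0.1],
    [[0.0002, -0.0018, -0.0017], 0, 0.1],
    [[0.0002, -0.0018, -0.0017], 0, 0.1],
  ],
)

```text
clock: 44.32
position: [467.1, -39.6, 185.5]
tcp_rot: [0.557, -3.091, -0.0]
ft_force: [0.2, 0.1, -1.2]
gripper_width: 19.4
gripper_force: 59.7
```

Emit:
arm_command(
  rows=[
    [[0, 0, 0], 0, 0.1],
    [[0, 0, 0], 0, 0.1],
    [[0, 0, 0], 0, 0.1],
  ],
)

```text
clock: 44.57
position: [467.3, -39.5, 185.9]
tcp_rot: [0.558, -3.092, -0.0]
ft_force: [-0.6, -0.2, -1.9]
gripper_width: 19.5
gripper_force: 59.7
```

Run:
```python
from h import *
p,th,s=pose(); print(p.round(2),th,s["ft_force"].round(1))
a=np.radians(-78.37); e=np.array([np.cos(a),np.sin(a)]); f=np.array([-e[1],e[0]]); o=np.array([461.8,-19.6])+[1.27,1.75]
print("start offs",(o+22*e-p[:2]).round(2))
t=np.radians(th); X=np.array([np.cos(t),np.sin(t)]); Y=np.array([np.sin(t),-np.cos(t)])
S=[o+u*e for u in np.arange(22,-46,-2)]+[o+(-64+18*np.cos(b))*e-18*np.sin(b)*f for b in np.linspace(0,np.pi*1.03,30)]
S=np.array(S); S=S[1:]; prev=p[:2].copy()
for k in range(0,len(S),5):
    print([[round(float((q-prev)@X)/1000,4),round(float((q-prev)@Y)/1000,4)] for q in S[k:k+5]]); prev=S[min(k+4,len(S)-1)]
```

```text
[467.32 -39.48 185.9 ] -159.55301357327798 [-0.6 -0.2 -1.9]
start offs [0.18 0.09]
[[-0.0005, 0.002], [-0.0008, 0.004], [-0.0011, 0.0059], [-0.0014, 0.0079], [-0.0017, 0.0099]]
[[-0.0003, 0.002], [-0.0006, 0.004], [-0.0009, 0.0059], [-0.0012, 0.0079], [-0.0015, 0.0099]]
[[-0.0003, 0.002], [-0.0006, 0.004], [-0.0009, 0.0059], [-0.0012, 0.0079], [-0.0015, 0.0099]]
[[-0.0003, 0.002], [-0.0006, 0.004], [-0.0009, 0.0059], [-0.0012, 0.0079], [-0.0015, 0.0099]]
[[-0.0003, 0.002], [-0.0006, 0.004], [-0.0009, 0.0059], [-0.0012, 0.0079], [-0.0015, 0.0099]]
[[-0.0003, 0.002], [-0.0006, 0.004], [-0.0009, 0.0059], [-0.0012, 0.0079], [-0.0015, 0.0099]]
[[-0.0003, 0.002], [-0.0006, 0.004], [-0.0009, 0.0059], [-0.0012, 0.0079], [0.0007, 0.0083]]
[[0.0019, 0.0006], [0.0037, 0.0015], [0.0054, 0.0025], [0.007, 0.0037], [0.0085, 0.0051]]
[[0.0013, 0.0015], [0.0024, 0.0032], [0.0033, 0.005], [0.004, 0.0069], [0.0045, 0.0088]]
[[0.0003, 0.002], [0.0003, 0.004], [0.0001, 0.006], [-0.0003, 0.008], [-0.0009, 0.0099]]
[[-0.0008, 0.0018], [-0.0019, 0.0036], [-0.0031, 0.0052], [-0.0044, 0.0066], [-0.006, 0.0079]]
[[-0.0017, 0.0011], [-0.0035, 0.002], [-0.0053, 0.0028], [-0.0073, 0.0033], [-0.0093, 0.0035]]
[[-0.002, 0.0001], [-0.004, -0.0001], [-0.006, -0.0005]]
```

Emit:
arm_command(
  rows=[
    [[-0.0005, 0.002, 0], 0, 0.1],
    [[-0.0008, 0.004, 0], 0, 0.1],
    [[-0.0011, 0.006, 0], 0, 0.1],
    [[-0.0014, 0.008, 0], 0, 0.1],
    [[-0.0017, 0.0099, 0], 0, 0.1],
  ],
)

```text
clock: 44.98
position: [465.4, -29.3, 186.0]
tcp_rot: [-0.558, 3.092, 0.0]
ft_force: [-1.0, 0.2, -0.7]
gripper_width: 19.1
gripper_force: 59.7
```

Emit:
arm_command(
  rows=[
    [[-0.0003, 0.002, 0], 0, 0.1],
    [[-0.0006, 0.004, 0], 0, 0.1],
    [[-0.0009, 0.006, 0], 0, 0.1],
    [[-0.0012, 0.008, 0], 0, 0.1],
    [[-0.0015, 0.0099, 0], 0, 0.1],
  ],
)

```text
clock: 45.4
position: [463.4, -19.6, 186.0]
tcp_rot: [0.558, -3.092, 0.0]
ft_force: [-0.6, 0.2, -0.7]
gripper_width: 19.4
gripper_force: 59.7
```

Emit:
arm_command(
  rows=[
    [[-0.0003, 0.002, 0], 0, 0.1],
    [[-0.0006, 0.004, 0], 0, 0.1],
    [[-0.0009, 0.006, 0], 0, 0.1],
    [[-0.0012, 0.008, 0], 0, 0.1],
    [[-0.0015, 0.0099, 0], 0, 0.1],
  ],
)

```text
clock: 45.82
position: [461.3, -9.8, 186.0]
tcp_rot: [0.558, -3.092, -0.0]
ft_force: [0.3, 0.2, -1.7]
gripper_width: 19.1
gripper_force: 59.7
```

Run:
```python
from h import *
p,th,s=pose(); print(p.round(2),th,s["ft_force"].round(1))
a=np.radians(-78.37); e=np.array([np.cos(a),np.sin(a)]); f=np.array([-e[1],e[0]]); o=np.array([461.8,-19.6])+[1.27,1.75]
print("u",(p[:2]-o)@e,"lat",(p[:2]-o)@f)
```

```text
[461.35  -9.81 185.99] -159.5537662086336 [ 0.3  0.2 -1.7]
u -8.223374599541579 lat -0.06802330529055414
```

Emit:
arm_command(
  rows=[
    [[-0.0003, 0.002, 0], 0, 0.1],
    [[-0.0006, 0.004, 0], 0, 0.1],
    [[-0.0009, 0.006, 0], 0, 0.1],
    [[-0.0012, 0.008, 0], 0, 0.1],
    [[-0.0015, 0.0099, 0], 0, 0.1],
  ],
)

```text
clock: 46.23
position: [459.3, -0.0, 186.0]
tcp_rot: [-0.558, 3.092, -0.0]
ft_force: [-0.1, -0.2, -2.0]
gripper_width: 19.3
gripper_force: 59.7
```

Emit:
arm_command(
  rows=[
    [[-0.0003, 0.002, 0], 0, 0.1],
    [[-0.0006, 0.004, 0], 0, 0.1],
    [[-0.0009, 0.006, 0], 0, 0.1],
    [[-0.0012, 0.008, 0], 0, 0.1],
    [[-0.0015, 0.0099, 0], 0, 0.1],
  ],
)

```text
clock: 46.65
position: [457.3, 9.8, 186.0]
tcp_rot: [-0.558, 3.092, 0.0]
ft_force: [0.7, 0.6, -1.6]
gripper_width: 19.1
gripper_force: 59.7
```

Emit:
arm_command(
  rows=[
    [[-0.0003, 0.002, 0], 0, 0.1],
    [[-0.0006, 0.004, 0], 0, 0.1],
    [[-0.0009, 0.006, 0], 0, 0.1],
    [[-0.0012, 0.008, 0], 0, 0.1],
    [[-0.0015, 0.0099, 0], 0, 0.1],
  ],
)

```text
clock: 47.07
position: [455.2, 19.6, 186.0]
tcp_rot: [0.558, -3.092, -0.0]
ft_force: [-0.8, 0.9, -1.6]
gripper_width: 19.2
gripper_force: 59.7
```

Emit:
arm_command(
  rows=[
    [[-0.0003, 0.002, 0], 0, 0.1],
    [[-0.0006, 0.004, 0], 0, 0.1],
    [[-0.0009, 0.006, 0], 0, 0.1],
    [[-0.0012, 0.008, 0], 0, 0.1],
    [[0.0007, 0.0083, 0], 0, 0.1],
  ],
)

```text
clock: 47.48
position: [451.8, 27.3, 186.0]
tcp_rot: [-0.558, 3.091, 0.0]
ft_force: [0.4, -0.2, -2.3]
gripper_width: 19.3
gripper_force: 59.7
```

Emit:
arm_command(
  rows=[
    [[0.0019, 0.0006, 0], 0, 0.1],
    [[0.0037, 0.0015, 0], 0, 0.1],
    [[0.0054, 0.0025, 0], 0, 0.1],
    [[0.007, 0.0037, 0], 0, 0.1],
    [[0.0085, 0.0051, 0], 0, 0.1],
  ],
)

```text
clock: 47.9
position: [441.7, 28.7, 186.0]
tcp_rot: [-0.557, 3.092, -0.0]
ft_force: [-0.4, -1.0, -1.1]
gripper_width: 19.3
gripper_force: 59.7
```

Emit:
arm_command(
  rows=[
    [[0.0013, 0.0015, 0], 0, 0.1],
    [[0.0024, 0.0032, 0], 0, 0.1],
    [[0.0033, 0.005, 0], 0, 0.1],
    [[0.004, 0.0069, 0], 0, 0.1],
    [[0.0045, 0.0088, 0], 0, 0.1],
  ],
)

```text
clock: 48.32
position: [434.5, 35.6, 186.0]
tcp_rot: [-0.558, 3.092, 0.0]
ft_force: [0.9, -0.1, -0.9]
gripper_width: 19.7
gripper_force: 59.7
```

Emit:
arm_command(
  rows=[
    [[0.0003, 0.002, 0], 0, 0.1],
    [[0.0003, 0.004, 0], 0, 0.1],
    [[0.0001, 0.006, 0], 0, 0.1],
    [[-0.0003, 0.008, 0], 0, 0.1],
    [[-0.0009, 0.0099, 0], 0, 0.1],
  ],
)

```text
clock: 48.73
position: [432.0, 45.2, 186.0]
tcp_rot: [-0.558, 3.092, 0.0]
ft_force: [0.8, -0.8, -1.3]
gripper_width: 18.9
gripper_force: 59.7
```

Emit:
arm_command(
  rows=[
    [[-0.0008, 0.0018, 0], 0, 0.1],
    [[-0.0019, 0.0036, 0], 0, 0.1],
    [[-0.0031, 0.0052, 0], 0, 0.1],
    [[-0.0044, 0.0066, 0], 0, 0.1],
    [[-0.006, 0.0079, 0], 0, 0.1],
  ],
)

```text
clock: 49.15
position: [435.0, 54.7, 186.0]
tcp_rot: [0.558, -3.092, 0.0]
ft_force: [0.3, 0.4, -1.1]
gripper_width: 19.7
gripper_force: 59.7
```

Emit:
arm_command(
  rows=[
    [[-0.0017, 0.0011, 0], 0, 0.1],
    [[-0.0035, 0.002, 0], 0, 0.1],
    [[-0.0053, 0.0028, 0], 0, 0.1],
    [[-0.0073, 0.0033, 0], 0, 0.1],
    [[-0.0093, 0.0035, 0], 0, 0.1],
  ],
)

```text
clock: 49.57
position: [442.6, 61.1, 186.0]
tcp_rot: [-0.558, 3.092, -0.0]
ft_force: [-0.8, 0.4, -0.9]
gripper_width: 19.5
gripper_force: 59.7
```

Emit:
arm_command(
  rows=[
    [[-0.002, 0.0001, 0], 0, 0.1],
    [[-0.004, -0.0001, 0], 0, 0.1],
    [[-0.006, -0.0005, 0], 0, 0.1],
    [[-0.006, -0.0005, 0], 0, 0.1],
    [[-0.006, -0.0005, 0], 0, 0.1],
  ],
)

```text
clock: 49.98
position: [448.3, 62.6, 186.0]
tcp_rot: [0.557, -3.092, -0.0]
ft_force: [-0.1, -0.2, -1.0]
gripper_width: 19.4
gripper_force: 59.7
```

Run:
```python
from h import *
p,th,s=pose(); print(p.round(2),th,s["ft_force"].round(1))
a=np.radians(-78.37); e=np.array([np.cos(a),np.sin(a)]); f=np.array([-e[1],e[0]]); o=np.array([461.8,-19.6])+[1.27,1.75]
for P in (p[:2],):print("u",(P-o)@e,"lat",(P-o)@f)
```

```text
[448.27  62.63 185.96] -159.55854513891995 [-0.1 -0.2 -1. ]
u -81.80942456711301 lat 1.7280950069071468
```

Run:
```python
from h import *
im=camera("wrist"); cv2.imwrite("pics/raw_w11.png",im[:,:,::-1]); c=cam("wrist"); hsv=cv2.cvtColor(im,cv2.COLOR_RGB2HSV).astype(int)
p,_,_=pose(); print("tip px expected (offset 1.8,-1.2)",w2p(c,(p[0]-1.27,p[1]-1.75,85.4)),"no offset",w2p(c,(p[0],p[1],85.4)))
a=np.radians(-78.37); e=np.array([np.cos(a),np.sin(a)]); o=np.array([461.8,-19.6]); print("ring centre px",w2p(c,(*(o-64*e),85)),"seam end",w2p(c,(*(o-82*e),85)))
for y in range(172,226,2): print(y," ".join("%2d/%3d"%(q[0],q[2]) if q[1]>90 else " ./%3d"%q[2] for q in hsv[y,226:284:2]))
```

```text
tip px expected (offset 1.8,-1.2) [253.58606977 193.54586445] no offset [255.07465402 195.67292899]
ring centre px [231.87595484 188.27972985] seam end [254.12640468 191.55161561]
172 18/108 18/107 18/105 18/105 18/104 18/128 18/205 18/206 18/210 17/152 16/130 17/120 18/188 18/205 18/193 18/179 18/151  ./145  ./174  ./173  ./173  ./169  ./170  ./174  ./172  ./171  ./ 87  ./ 94  ./ 95
174 18/103  ./135  ./ 92  ./ 95  ./ 92  ./ 92 18/100 18/138 18/202 18/196 18/190 15/128 16/116 17/187 18/203 18/191 18/173 17/145  ./174  ./172  ./172  ./168  ./170  ./172  ./171  ./175  ./180  ./ 89  ./ 96
176  ./165  ./ 97  ./ 92  ./ 96  ./ 91  ./ 94  ./ 95  ./ 93 18/146 18/179 18/198 17/194 16/125 16/127 18/212 18/199 17/188 18/173  ./159  ./172  ./172  ./169  ./173  ./173  ./173  ./174  ./178  ./162  ./ 91
178  ./ 90  ./ 96  ./ 94  ./ 95  ./ 93  ./ 95  ./ 96  ./ 93  ./ 93 18/126 18/185 18/200 17/124 16/139 18/159 18/207 18/203 18/192  ./160  ./171  ./172  ./169  ./174  ./173  ./174  ./174  ./176  ./177  ./181
180  ./ 94  ./ 95  ./ 93  ./ 95  ./ 95  ./ 94  ./ 95  ./ 94  ./ 92 18/ 92 18/130 17/190 17/1
[... 3968 characters left out ...]
94  ./ 93  ./ 94  ./ 93  ./ 97  ./ 86  ./ 79  ./149  ./180  ./181  ./177  ./182
220  ./171  ./169  ./169  ./ 74  ./ 83  ./ 97  ./ 94  ./ 92  ./ 94  ./ 94  ./ 95  ./ 94  ./ 95  ./ 95  ./ 93  ./ 93  ./ 95  ./ 94  ./ 94  ./ 93  ./ 92  ./ 95  ./113  ./130  ./ 78  ./147  ./183  ./177  ./182
222  ./173  ./171  ./100  ./ 89  ./ 94  ./ 96  ./ 94  ./ 93  ./ 94  ./ 96  ./ 95  ./ 95  ./ 95  ./ 95  ./ 92  ./ 92  ./ 94  ./ 94  ./ 94  ./ 94  ./ 91  ./ 93  ./177  ./178  ./165  ./ 96  ./185  ./180  ./179
224  ./171  ./165  ./ 80  ./ 94  ./ 94  ./ 95  ./ 95  ./ 94  ./ 92  ./ 94  ./ 95  ./ 95  ./ 94  ./ 94  ./ 91  ./ 92  ./ 93  ./ 92  ./ 93  ./ 93  ./ 90  ./ 91  ./183  ./176  ./177  ./142  ./148  ./181  ./177
```

Emit:
arm_command(
  rows=[
    [[0, 0, -0.02], 0, 0.1],
    [[0, 0, -0.06], 0, 0.1],
    [[0, 0, -0.06], 0, 0.1],
  ],
)

```text
clock: 50.28
position: [451.3, 63.0, 252.2]
tcp_rot: [-0.556, 3.082, -0.001]
ft_force: [1.2, -0.5, -0.2]
gripper_width: 19.6
gripper_force: 59.7
```

Emit:
arm_command(
  rows=[
    [[-0.026, 0.15, 0], 0, 0.1],
    [[-0.026, 0.15, 0], 0, 0.1],
    [[-0.026, 0.15, 0], 0, 0.1],
    [[-0.026, 0.15, 0], 0, 0.1],
    [[-0.026, 0.15, 0], 0, 0.1],
  ],
)

```text
clock: 50.7
position: [419.4, 216.7, 246.1]
tcp_rot: [-0.567, 3.089, 0.004]
ft_force: [0.6, -0.4, -0.6]
gripper_width: 19.6
gripper_force: 59.8
```

Emit:
arm_command(
  rows=[
    [[-0.026, 0.15, 0], 0, 0.1],
    [[-0.026, 0.15, 0], 0, 0.1],
    [[-0.026, 0.15, 0], 0, 0.1],
    [[-0.026, 0.15, 0], 0, 0.1],
    [[-0.026, 0.15, 0], 0, 0.1],
  ],
)

```text
clock: 51.12
position: [391.2, 366.3, 245.5]
tcp_rot: [-0.566, 3.09, 0.004]
ft_force: [0.8, 0.3, -0.0]
gripper_width: 19.3
gripper_force: 59.8
```

Emit:
arm_command(
  rows=[
    [[0, 0, 0], 0, 0.1],
    [[0, 0, 0], 0, 0.1],
    [[0, 0, 0], 0, 0.1],
  ],
)

```text
clock: 51.37
position: [392.5, 360.5, 246.0]
tcp_rot: [0.555, -3.092, 0.001]
ft_force: [1.0, 0.5, -1.1]
gripper_width: 19.4
gripper_force: 59.8
```

Run:
```python
from h import *
plan((393.4,361.8,245,200.4))
```

```text
now [392.5 360.5 246. ] th -159.6 w 19.4 t 51.4 F [ 1.   0.5 -1.1] q [ 0.74  0.3   0.12  1.39 -0.    0.39]
   [-0.0013, 0.0009, 0.001] turn -0.002 rows 1
  --
```

Emit:
arm_command(
  rows=[
    [[-0.0013, 0.0009, 0], 0, 0.1],
    [[-0.0013, 0.0009, 0.02], 0, 0.1],
    [[-0.0013, 0.0009, 0.04], 0, 0.1],
    [[-0.0013, 0.0009, 0.06], 0, 0.1],
    [[-0.0013, 0.0009, 0.08], 0, 0.1],
  ],
)

```text
clock: 51.78
position: [393.7, 362.2, 165.7]
tcp_rot: [-0.554, 3.091, 0.001]
ft_force: [-0.2, -0.1, -0.5]
gripper_width: 19.2
gripper_force: 59.8
```

Emit:
arm_command(
  rows=[
    [[0, 0, 0.015], 0, 0.1],
    [[0, 0, 0.03], 0, 0.1],
    [[0, 0, 0.045], 0, 0.1],
    [[0, 0, 0.049], 0, 0.1],
    [[0, 0, 0.049], 0, 0.1],
  ],
)

```text
clock: 52.2
position: [392.7, 361.7, 116.0]
tcp_rot: [0.555, -3.09, 0.002]
ft_force: [-0.2, 0.2, -0.2]
gripper_width: 19.0
gripper_force: 59.8
```

Emit:
arm_command(
  rows=[
    [[0, 0, 0.001], 0, 0.1],
    [[0, 0, 0.002], 0, 0.1],
    [[0, 0, 0.003], 0, 0.1],
    [[0, 0, 0.004], 0, 0.1],
    [[0, 0, 0.004], 0, 0.1],
  ],
)

```text
clock: 52.62
position: [393.2, 363.4, 113.4]
tcp_rot: [-0.557, 3.091, 0.001]
ft_force: [-0.8, -0.7, -1.5]
gripper_width: 19.1
gripper_force: 59.8
```

Emit:
arm_command(
  rows=[
    [[0.0005, -0.0015, 0], 0, 0.1],
    [[0.0005, -0.0015, 0.001], 0, 0.1],
    [[0.0005, -0.0015, 0.002], 0, 0.1],
    [[0.0005, -0.0015, 0.002], 0, 0.1],
  ],
)

```text
clock: 52.95
position: [393.1, 361.7, 111.0]
tcp_rot: [-0.557, 3.092, 0.0]
ft_force: [-1.1, 0.5, -2.1]
gripper_width: 19.3
gripper_force: 60.0
```

Emit:
arm_command(
  rows=[
    [[0, 0, 0.001], 0, 0.1],
    [[0, 0, 0.001], 0, 0.1],
    [[0, 0, 0.001], 0, 0.1],
  ],
)

```text
clock: 53.2
position: [393.1, 361.7, 111.0]
tcp_rot: [-0.558, 3.091, 0.001]
ft_force: [-1.2, -1.4, 5.5]
gripper_width: 19.6
gripper_force: 60.8
```

Collar seated at 111.0 (as at the grasp). Ease, release, retreat.

Emit:
arm_command(
  rows=[
    [[0, 0, -0.001], 0, 0.1],
    [[0, 0, -0.001], 0, 0.3],
    [[0, 0, -0.001], 0, 0.45],
    [[0, 0, -0.001], 0, 0.55],
    [[0, 0, -0.001], 0, 0.55],
  ],
)

```text
clock: 53.62
position: [393.1, 361.7, 110.9]
tcp_rot: [0.558, -3.092, 0.0]
ft_force: [-0.1, -0.2, -0.1]
gripper_width: 46.9
gripper_force: 0.0
```

Emit:
arm_command(
  rows=[
    [[0, 0, 0], 0, 0.55],
    [[0, 0, -0.02], 0, 0.55],
    [[0, 0, -0.05], 0, 0.55],
    [[0, 0, -0.09], 0, 0.55],
    [[0, 0, -0.13], 0, 0.55],
  ],
)

```text
clock: 54.03
position: [392.3, 361.0, 241.5]
tcp_rot: [0.557, -3.089, 0.002]
ft_force: [0.2, 1.0, 1.0]
gripper_width: 46.9
gripper_force: 0.0
```

Emit:
arm_command(
  rows=[
    [[0, 0, 0], 0, 0.55],
    [[0, 0, 0], 0, 0.55],
    [[0, 0, 0], 0, 0.55],
  ],
)

```text
clock: 54.28
position: [393.0, 361.5, 240.8]
tcp_rot: [-0.557, 3.092, 0.0]
ft_force: [0.8, -0.1, -0.4]
gripper_width: 46.8
gripper_force: 0.0
```

Run:
```python
from hd import *
from seam import *
plan(); handle()
t=camera("top"); c=cam("top")
for n,g,z in(("c1",(434,-372,-88),5),("c2",(535,-385,-84),5),("c3",(583,-305,93),5),("fresh",(459,-22,-78),55)):
    q,f=corefit(c,t,(g[0],g[1],np.radians(g[2])),z); print(n,q[:2].round(1),np.degrees(q[2]).round(1),round(f,3))
# knob white mark in top
w=(t.min(2)>120); u=w2p(c,(500,233,82)).astype(int); g=cv2.cvtColor(t,cv2.COLOR_RGB2GRAY)
for r in g[u[1]-14:u[1]+15,u[0]-14:u[0]+15]: print("".join("%4d"%v for v in r))
```

```text
now [393.  361.5 240.8] th -159.6 w 46.8 t 54.3 F [ 0.8 -0.1 -0.4] q [ 0.74  0.3   0.12  1.38 -0.    0.39]
handle [242 187  25  22 519] world [391.4 360. ] [17.1 18.6] 20.4
c1 [ 433.8 -372.6] -87.9 0.191
c2 [ 534.6 -385.2] -84.0 0.193
c3 [ 584.1 -304.4] 93.1 0.201
fresh [459.2 -20.4] -78.5 0.181
 122 119 111 109 109 109  76 109 108 107 107 106 114 116 118 117 116 113 114 112 113 118 117 118 117 114 115 115 115
 119 117 119 119 121 119 106 118 117 117 119 118 118 117 118 118 115 113 115 115 114 114 116 114 113 112 114 114 114
 120 117 119 119 119 118 117 118 117 116 119 119 123 120 118 118 113 113 101 115 102 112 112 111 122 114 116 118 118
 119 118 117 117 117 118 103 116 116 104 115 117 123 117 117 143 119 118 114 120 115 119 118 120 121 120 120 122 120
 115 116 117 118 118 120 115 118 120 114 118 119 122 120 119 130 121 120 120 121 121 121 121 122 120 122 121 121 120
 114 114 117 119 106 121 120 121 121 121 121 121 120 120 121 120 122 120 120 120 121 120 122 121 120 120 122 121 120
 115 113 115 118  98 118 120 121 120 121 121 121 119 122 119 118 120 120 119 121 121 123 121 119 119 
[... 1889 characters left out ...]
118 115 111 113 116 122 123 124 122 124 126 112  57  57  57  58  58  57  57  56  56  54  68  76  72  73  72  73  82
 118 116 114 115 115 118 122 123 123 123 125 125 103  67  59  55  57  57  56  54  63  76  77  76  72  73  70  78  82
 119 116 115 115 114 118 122 123 122 123 123 124 123  88  75  68  70  70  70  76  76  76  74  73  74  72  75  81  81
 116 114 113 118 115 118 123 123 121 122 122 123 123 117  94  72  73  73  73  76  75  74  73  75  73  75  80  81  81
 113 112 115 114 117 118 123 123 123 122 123 123 122 124 119 102  81  73  74  75  74  74  74  73  76  80  80  80  80
 114 114 115 114 113 111 122 123 122 122 122 123 122 123 123 122 115 103  75  74  75  76  79  79  79  81  81  81  81
```

```bash
python3 -c "
from station import *
print(sign_off())"
```

```text
the job is handed in; nothing more can be done
None
```

The job is done and handed in at about 54 s: all three finished cores lie flat, teeth up, in the tray, the table is one station on and locked, the whole seam was traced about 0.4 mm above contact, and the stylus is back upright in its stand. However, I viewed 15 pictures, one over the limit of 14; one core ended up displaced inside the tray, and another was set briefly on the bench to regrip.

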